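Stand a drone battery on edge and dock it in the charging rack

ROBOT

A 6-joint arm with a two-finger parallel gripper is mounted at the origin on the work surface. World frame = base frame: x ahead of the robot, y to its left, z up, the work surface at z = 0. Lengths are in m, angles in rad, forces in N, time in s.
With the tool pointing down it reaches from about 0.35 to 0.725 m from the base axis. Payload 6 kg.
Tool frame: the origin (TCP) lies midway between the tips of the shut fingers; the grasp point (between the pads) lies 19 mm behind it; z points along the fingers, y is the direction in which the jaws open and shut (so a half turn about z gives the same grasp; the last joint's range is limited). The gripper opens to 85 mm and grips with 20 to 120 N. Pads are 22 mm wide; open, the fingers measure 114 mm over their backs; the gripper's body (76 mm by 85 mm) begins 54 mm behind the grasp point. The pads swing forward as they close: fully open they stand 13 mm farther back than shut.
Start: joints at [-0.787, 0.04, 0.085, 0, -1.615, -0.334], TCP at [0.261, -0.54, 0.192] pointing down, gripper open.
Joint ranges: [-2.56, 2.56], [-1.29, 2.01], [-1.08, 1.49], [-3.29, 1.98], [-2.81, -0.18], [-2.99, 2.99]. Speed limits (rad/s): [2.57, 2.57, 3.01, 3.14, 3.14, 3.14].

INTERFACE

Orientations are given as [roll, pitch, yaw] about the fixed x, y, z axes, in that order (R = Rz(yaw) Ry(pitch) Rx(roll)).
In Python, from cell import manip gives the robot as it stands. The module is installed in compiled form; this text tells all that it offers.
- The arm moves only by the tool step_arm, never from a script. Its argument "moves" is a list of rows, each an object with "linear": the shift along the tool's x, y, z in m, a list of three; "delta_rot": the turn, a rotation vector about the tool's x, y, z in rad, a list of three; "fingers": the opening, from -1 (shut) to 1 (fully open), so that 0 is half open. In form: [{"linear": [x, y, z], "delta_rot": [ax, ay, az], "fingers": fingers}, ...]. A call has 1 to 10 rows; each row is the pose to reach, as a shift and turn from the pose measured when the call began, along the tool's axes at that moment; what a row does not reach only later rows make up. A row lasts 1/10 s, in which the tool goes at most 50 mm and 8.59 degrees, less where a joint would pass 70% of its speed; a pose out of reach is approached as far as the arm can. A call with a gripper value outside its range is refused whole. The fingers move at their own pace and stop on an object; "grip_force" is the grip in N (left out, the last holds). Time passes only in rows, so rows that repeat a pose let the fingers close. It gives the time, the measured TCP pose, the force and the opening at its end, in the units of the state.
- manip.observe(): the state, without advancing time (a new reading comes with each control period).
- manip.snapshot(name): name is "scene" or "top"; returns a dict with "image" (384x512x3 uint8, red, green, blue), "depth" (384x512 float32, m along the optical axis (not along the pixel's ray), 0 where there is no reading), "K" (3x3 intrinsics, pixels), "pose" (4x4, takes a point from camera to world coordinates). Camera axes: x right, y down, z forward; pixel columns grow to the right and rows downward; lengths in m; the calibration is good to about 2 mm. A picture is of the moment at which its call begins.
- manip.close_job(): hands the job in, once; it reports no verdict.
The state is a dict: "clock": time; "qpos": joint angles; "joint_vel": joint speeds; "effort": joint torques, N m; "tcp_pos": TCP position; "tool_rot": TCP orientation; "force": force on the tool from outside, world axes, zero at the start; "wrist_torque": the same for the moment, N m; "width": finger opening in m.
Only numpy, scipy, OpenCV 4.12 (cv2) and the standard library are available. Lean on these libraries where they do the work, as an engineer would, in place of code of your own. Each camera call takes 0.05 s, during which the arm holds its last target.

TASK

The flat battery pack lies on the deck of the charging rack. Stand it up on its long thin edge with its broad face flat against the rack's posts, and only then slide it along the deck, contact end first, until it has pushed the charger's sliding contact shoe fully home. Leave it standing there against the shoe, never let it fall off the rack, and leave the other things on the bench where they are.

Things in the scene. Friction and masses are not known exactly. Their poses are not given: they have to be found in the camera images.
- rack: Charging rack, fixed to the bench. Its deck runs roughly away from the robot. Axes: y along the deck, away from the robot; x across it, towards the robot's right; z up; origin on the bench below the line of the posts' front faces. Aluminium deck 10 mm thick, top 60 mm above the bench, x -60 to +22 mm, y -130 to +190 mm. A black charger housing on its far end (x -67 to +23, y 131 to 189, top z 145 mm) carries the shoe.
- deck_front (a point): Upper edge of the deck's open long side, on the robot's left: (-60, 0, 60) mm in the rack's axes. There is no lip; below the deck it is open save for two end legs 12 mm thick (y = -120 and +180 mm).
- backrest (a point): Foot of the backrest on the deck: (0, 0, 60) mm in the rack's axes. Four black posts, 12 mm square, 60 mm high above the deck, with front faces at x = 0, at y = -105, -45, +15 and +75 mm.
- pack: Grey flat battery pack: 84 mm wide (own x), 120 long (y), 28 thick (z), about 0.4 kg (varies). Origin: centre of the broad face that starts on the deck. It starts 6 to 11 mm short of the posts. Pushed up to them, its other side still overhangs the deck by 24 mm: hooked there from below it tips up while its post side slides down the posts. Standing right, its own x is vertical.
- pack_contact (a point): Centre of the pack's contact end (84 x 28 mm, with a black patch and brass strips), on its +y end; pack plus (0, 60, 14) mm in the pack's axes.
- shoe_face (a point): Centre of the front face of the steel contact shoe (28 mm wide, 50 mm high) that sticks out of the charger housing towards the rack's -y. When out it lies at (-15, 110, 102) mm in the rack's axes and moves with the shoe; axes as the rack's. A pack standing on the deck against the posts meets it centrally, 42 mm above the deck.
- shoe (a joint): Travel of the contact shoe in m along the rack's +y, away from the robot: 0 fully out, 0.010 fully home (hard stop). No spring: a friction of about 4 N, and it stays where it is left.
- drone: Bystander: grey folded drone, about 190 x 96 x 65 mm, resting on the bench to the right; origin under its middle, x along it.
- bottle: Bystander: white bottle, 52 mm across, 130 mm high, standing on the bench to the right, farther out than the drone; origin under its middle.
- driver: Bystander: screwdriver with a black handle, 170 mm long, lying on the bench to the left, near the robot.
There are look-alikes about, which are no part of the job. Of the things like the pack, leave any that is pink; of the rest the smaller one is meant.

How it is judged:
By the outcome, as a careful person would: the job done as asked, in the order asked, and still so for the second after the job is handed in, with the robot touching nothing.
It also fails if it takes over 54 s, if anything falls off the work surface, if the arm or the gripper's body presses on something with over 40 N, if the wrist force passes 120 N, or if a joint passes its speed limit or range.

## Working session

There is one attempt and no reset: what is moved stays moved. The work goes in short steps, Python scripts to look and compute and a tool call to move; the robot and the scene stay as the last step left them, time stands still between calls to the robot, and variables do not carry over. Pictures are saved under pics/ and viewed, and the job is handed in when it is done.

Besides the shell and the picture viewer there is one more tool, called after "Emit:" in YAML: its name, and indented under it one key for each argument. step_arm: Moves the arm, as the interface text tells. Its arguments: {"type":"object","properties":{"moves":{"type":"array"},"grip_force":{"type":"number"}},"required":["moves"]}

```bash
mkdir -p pics; ls; python3 - <<'E'
from cell import manip
import cv2,numpy as np,pickle
print(manip.observe())
for n in ("scene","top"):
    s=manip.snapshot(n); pickle.dump(s,open(f"{n}0.pkl","wb"))
    cv2.imwrite(f"pics/{n}0.png",cv2.resize(s["image"][:,:,::-1],(768,576)))
    print(n,s["K"].round(1).tolist(),s["pose"].round(3).tolist())
E
```

```text
pics
{'clock': 0.0, 'qpos': array([-7.87349314e-01,  4.08159663e-02,  8.37633767e-02, -4.96329058e-04,
       -1.61547691e+00, -3.33677753e-01]), 'joint_vel': array([-0.00010282,  0.00089822, -0.00104652, -0.00141316, -0.00084221,
        0.0005005 ]), 'effort': array([-1.89877173e-04, -3.68203354e+01,  3.47400391e+01,  6.93216920e+00,
       -5.53867605e-03, -1.37592338e-05]), 'tcp_pos': array([ 0.260743  , -0.53992774,  0.19064405]), 'tool_rot': array([ 3.13979267e+00, -9.91268406e-05, -2.69180157e+00]), 'force': array([ 0.27691005,  0.95768865, -0.44217486]), 'wrist_torque': array([-0.03654123,  0.01000628, -0.06208727]), 'width': 0.08560808909738866}
scene [[363.2, 0.0, 258.4], [0.0, 363.2, 195.8], [0.0, 0.0, 1.0]] [[-0.75, 0.387, -0.536, 1.023], [0.661, 0.415, -0.626, 0.505], [-0.02, -0.823, -0.567, 0.613], [0.0, 0.0, 0.0, 1.0]]
top [[498.4, 0.0, 247.4], [0.0, 498.4, 196.4], [0.0, 0.0, 1.0]] [[0.005, -0.995, 0.1, 0.389], [-1.0, -0.005, 0.003, -0.076], [-0.002, -0.1, -0.995, 1.352], [0.0, 0.0, 0.0, 1.0]]
```

View pics/scene0.png

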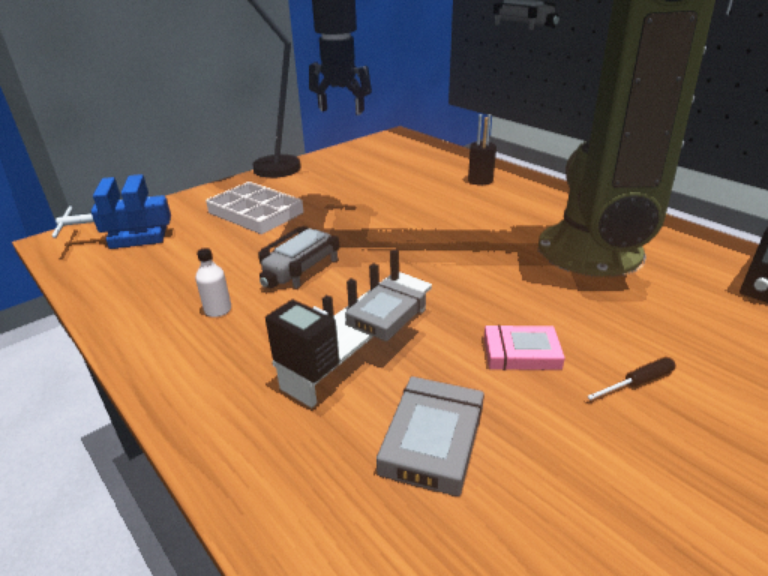

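View pics/top0.png

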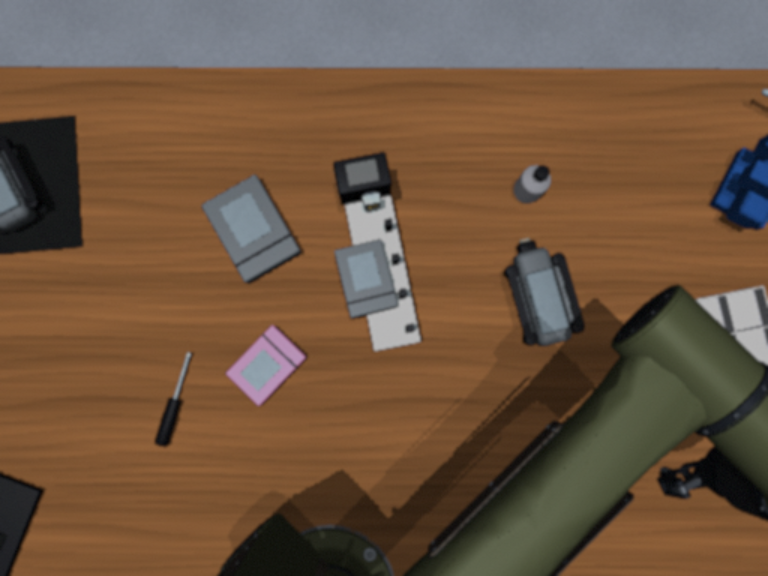

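Both views show the rack at the centre: the charger is at about (365,180) in the top picture, the pack on the deck at (365,278), and the four posts to its right. The larger grey pack at (250,228) and the pink one at (265,365) are decoys. Next I measure.

```bash
cat > h.py <<'E'
import numpy as np,cv2,pickle
def cloud(s):
    d=s["depth"];K=s["K"];v,u=np.mgrid[:d.shape[0],:d.shape[1]]
    P=np.stack([(u-K[0,2])/K[0,0]*d,(v-K[1,2])/K[1,1]*d,d],-1)
    W=P@s["pose"][:3,:3].T+s["pose"][:3,3]; W[d==0]=np.nan
    return W
def ray(s,u,v,z):
    K=s["K"];r=s["pose"][:3,:3]@np.array([(u-K[0,2])/K[0,0],(v-K[1,2])/K[1,1],1.]);o=s["pose"][:3,3]
    return o+r*(z-o[2])/r[2]
E
python3 - <<'E'
from h import *
s=pickle.load(open("top0.pkl","rb"));W=cloud(s)
img=s["image"];hsv=cv2.cvtColor(img,cv2.COLOR_RGB2HSV)
roi=np.zeros(img.shape[:2],bool);roi[95:245,215:290]=True
for n,(a,b) in dict(deck=(.052,.067),pack=(.078,.097),post=(.105,.13),chg=(.136,.155)).items():
    m=roi&(W[...,2]>a)&(W[...,2]<b)
    if n=="deck": m&=(hsv[...,2]>150)&(hsv[...,1]<60)
    nn,l,st,c=cv2.connectedComponentsWithStats(m.astype(np.uint8))
    for i in range(1,nn):
        if st[i,4]<6: continue
        p=W[l==i];r=cv2.minAreaRect((p[:,:2]*1000).astype(np.float32))
        print(n,st[i,4],"z",np.median(p[:,2]).round(4),"mean",p.mean(0).round(4),"rect",np.round(r[0],1),np.round(r[1],1),round(r[2],1))
c=cv2.resize(img[85:250,205:300],None,fx=3.6,fy=3.6,interpolation=cv2.INTER_CUBIC)
cv2.imwrite("pics/crop0.png",c[:,:,::-1])
s2=pickle.load(open("scene0.pkl","rb"))
c=cv2.resize(s2["image"][155:275,170:300],None,fx=5,fy=5,interpolation=cv2.INTER_CUBIC)
cv2.imwrite("pics/crop1.png",c[:,:,::-1])
E
```

```text
deck 764 z 0.0592 mean [ 0.6393 -0.0755  0.0592] rect [631.1 -76.4] [111.   80.3] 11.7
deck 155 z 0.059 mean [ 0.5512 -0.1215  0.0591] rect [ 551.1 -120.8] [47.2 25. ] 10.8
deck 757 z 0.0595 mean [ 0.4639 -0.111   0.0594] rect [ 468.9 -109.7] [79.3 80.5] 11.5
pack 14 z 0.0889 mean [ 0.6913 -0.0955  0.0881] rect [691.2 -95.7] [ 1.5 19.2] 15.9
pack 25 z 0.0894 mean [ 0.6797 -0.0364  0.0878] rect [679.9 -36.2] [39.2  8.1] 89.5
pack 17 z 0.0878 mean [ 0.6652 -0.0733  0.0869] rect [665.2 -74. ] [ 1.7 26.6] 12.3
pack 7 z 0.0887 mean [ 0.6291 -0.1012  0.0895] rect [ 629.5 -102.3] [ 1.2 11. ] 15.5
pack 1525 z 0.0872 mean [ 0.5438 -0.0632  0.0873] rect [544.8 -63.1] [120.4  84.7] 14.5
pack 6 z 0.0873 mean [ 0.5717 -0.1118  0.0884] rect [ 571. -112.] [11.2  3.8] 70.2
post 166 z 0.1231 mean [ 0.6775 -0.0679  0.1206] rect [674.9 -63.5] [24.6 87.6] 10.9
post 27 z 0.1171 mean [ 0.6342 -0.101   0.117 ] rect [ 634.7 -101.3] [11.6 11.9] 12.2
post 28 z 0.1185 mean [ 0.5753 -0.1133  0.1177] rect [ 576.2 -113.2] [12.2 12.1] 7.7
post 26 z 0.1202 mean [ 0.5171 -0.1251  0.1193] rect [ 517.5 -124.8] [12.  11.6] 14.6
post 25 z 0.1199 mean [ 0.4587 -0.1367  0.1192] rect [ 458.6 -136.7] [10.2 10.2] 0.3
chg 842 z 0.1442 mean [ 0.7113 -0.0566  0.1441] rect [712.5 -56.6] [59. 90.] 11.5
```

View pics/crop0.png

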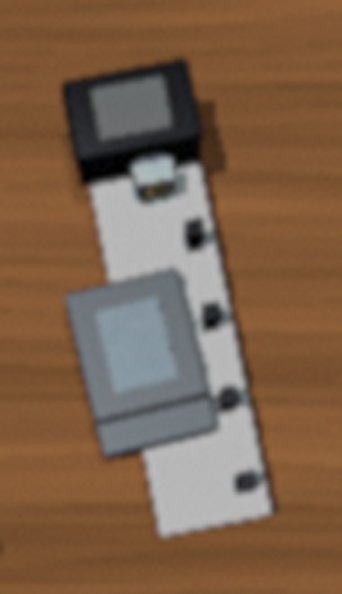

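View pics/crop1.png

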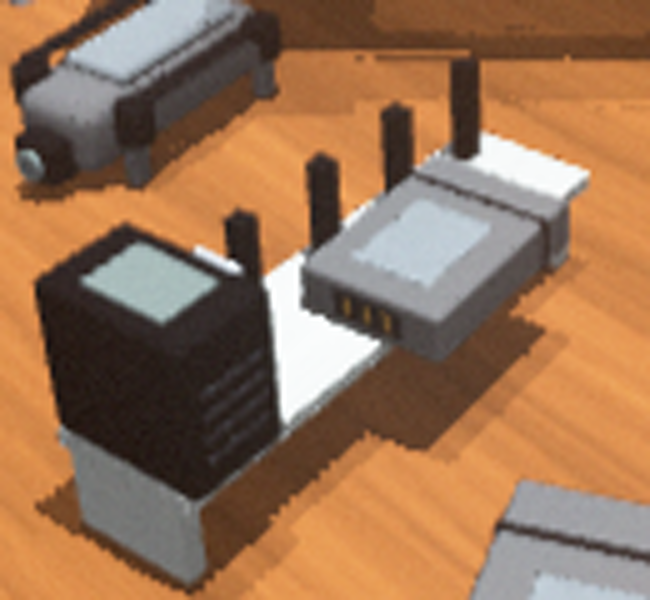

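```bash
python3 - <<'E'
from h import *
for n in("top","scene"):
    s=pickle.load(open(n+"0.pkl","rb"));W=cloud(s)
    hsv=cv2.cvtColor(s["image"],cv2.COLOR_RGB2HSV)
    print(n)
    for v in range(10,384,22):
        row=[]
        for u in range(130,512,24):
            p=W[v,u]
            row.append("%4d,%4d,%4d"%tuple(p*1000) if p[2]>.17 else "  .  ")
        if any(len(r)>6 for r in row): print(v,row)
E
```

```text
top
208 ['  .  ', '  .  ', '  .  ', '  .  ', '  .  ', '  .  ', '  .  ', '  .  ', '  .  ', '  .  ', '  .  ', '  .  ', '  .  ', ' 445,-359, 624', ' 446,-398, 615', '  .  ']
230 ['  .  ', '  .  ', '  .  ', '  .  ', '  .  ', '  .  ', '  .  ', '  .  ', '  .  ', '  .  ', '  .  ', '  .  ', ' 414,-331, 599', ' 413,-360, 619', ' 413,-392, 625', ' 414,-435, 608']
252 ['  .  ', '  .  ', '  .  ', '  .  ', '  .  ', '  .  ', '  .  ', '  .  ', '  .  ', '  .  ', '  .  ', '  .  ', ' 381,-329, 602', ' 381,-362, 610', ' 381,-394, 618', ' 382,-426, 623']
274 ['  .  ', '  .  ', '  .  ', '  .  ', '  .  ', '  .  ', '  .  ', '  .  ', '  .  ', '  .  ', '  .  ', ' 348,-295, 595', ' 349,-324, 615', ' 349,-360, 612', ' 349,-397, 607', ' 350,-425, 623']
296 ['  .  ', '  .  ', '  .  ', '  .  ', '  .  ', '  .  ', '  .  ', '  .  ', '  .  ', '  .  ', ' 315,-259, 590', ' 317,-288, 614', ' 317,-324, 613', ' 317,-361, 607', '  .  ', ' 317,-433, 604']
318 ['  .  ', '  .  ', '  .  ', '  .  ', '  .  ', '  .  ', '  .  ', '  .  ', '  .  ', ' 281,-224, 585', ' 285,-253, 612', ' 286,-287, 616', ' 285,-324, 609', ' 243,-476, 3
[... 1205 characters left out ...]
, 276']
76 ['  .  ', '  .  ', '  .  ', '  .  ', '  .  ', '  .  ', '  .  ', '  .  ', '  .  ', '  .  ', '  .  ', '  .  ', ' 150,  90, 345', ' 111, 130, 345', '-491, -28, 187', '-496,  50, 202']
98 ['  .  ', '  .  ', '  .  ', '  .  ', '  .  ', '  .  ', '  .  ', '  .  ', '  .  ', '  .  ', '  .  ', ' 118,  22, 266', ' 146, 100, 292', ' 100, 139, 291', '  .  ', '  .  ']
120 ['  .  ', '  .  ', '  .  ', '  .  ', '  .  ', '  .  ', '  .  ', '  .  ', '  .  ', '  .  ', '  .  ', ' 140,  46, 216', ' 136, 109, 234', '  87, 149, 231', '  .  ', '  .  ']
142 ['  .  ', '  .  ', '  .  ', '  .  ', '  .  ', '  .  ', '  .  ', '  .  ', '  .  ', '  .  ', '  .  ', '  .  ', ' 128, 120, 172', '  .  ', '  .  ', '  .  ']
```

```bash
python3 - <<'E'
from h import *
s=pickle.load(open("top0.pkl","rb"));W=cloud(s)
m=(W[...,2]>.012)&(W[...,2]<.16)&(W[...,0]>.2)
nn,l,st,c=cv2.connectedComponentsWithStats(m.astype(np.uint8))
for i in range(1,nn):
    if st[i,4]<60: continue
    p=W[l==i];r=cv2.minAreaRect((p[:,:2]*1000).astype(np.float32))
    print(st[i,4],"x",p[:,0].min().round(3),p[:,0].max().round(3),"y",p[:,1].min().round(3),p[:,1].max().round(3),"zmax",np.percentile(p[:,2],95).round(3),np.round(r[0]),np.round(r[1]),round(r[2]))
E
```

```text
1107 x 0.634 0.8 y 0.516 0.601 zmax 0.067 [716. 557.] [ 83. 165.] 88
1549 x 0.641 0.794 y -0.782 -0.691 zmax 0.134 [ 716. -731.] [151.  87.] 8
4755 x 0.423 0.749 y -0.155 -0.009 zmax 0.146 [582. -70.] [319. 116.] 11
452 x 0.693 0.744 y -0.38 -0.331 zmax 0.13 [ 716. -355.] [51. 45.] 52
2597 x 0.544 0.736 y 0.057 0.232 zmax 0.042 [640. 145.] [165. 115.] 31
2546 x 0.433 0.623 y -0.443 -0.307 zmax 0.066 [ 530. -372.] [192. 108.] 15
354 x 0.445 0.539 y -0.78 -0.648 zmax 0.039 [ 488. -716.] [ 83. 123.] 12
1450 x 0.326 0.466 y 0.044 0.182 zmax 0.032 [396. 114.] [ 86. 120.] 47
367 x 0.253 0.417 y 0.252 0.307 zmax 0.027 [336. 276.] [ 26. 169.] 75
```

Emit:
step_arm:
  moves:
    - {"linear": [0,0,-0.05],"delta_rot": [0,0,0],"fingers": 1}
    - {"linear": [0,0,-0.1],"delta_rot": [0,0,0],"fingers": 1}
    - {"linear": [0,0,-0.14],"delta_rot": [0,0,0.1],"fingers": 1}
    - {"linear": [0,0,-0.14],"delta_rot": [0,0,0.2],"fingers": 1}
    - {"linear": [0,0,-0.14],"delta_rot": [0,0,0.25],"fingers": 1}

```text
clock: 0.6
tcp_pos: [0.2613, -0.5404, 0.332]
tool_rot: [-3.141, 0.001, -2.945]
force: [-0.3, 0.0, -0.7]
width: 0.0855
```

```bash
cat > log.py <<'E'
from cell import manip
import json
o=manip.observe()
json.dump({k:(v.tolist() if hasattr(v,'tolist') else v) for k,v in o.items()},open("log.jsonl","a"));open("log.jsonl","a").write("\n")
print(o["clock"],o["qpos"].round(4).tolist(),o["tcp_pos"].round(4).tolist(),o["tool_rot"].round(4).tolist(),"F",o["force"].round(1).tolist(),"M",o["wrist_torque"].round(2).tolist(),o["width"])
E
python3 log.py
```

```text
0.6 [-0.7874, 0.1038, 0.4112, -0.0006, -1.8775, -0.5872] [0.2613, -0.5404, 0.332] [-3.1413, 0.0009, -2.9452] F [-0.3, 0.0, -0.7] M [0.02, -0.05, -0.03] 0.0855156731616342
```

Emit:
step_arm:
  moves:
    - {"linear": [-0.03,0.04,0],"delta_rot": [0,0,0],"fingers": 1}
    - {"linear": [-0.06,0.08,0],"delta_rot": [0,0,0],"fingers": 1}
    - {"linear": [-0.09,0.12,0],"delta_rot": [0,0,0],"fingers": 1}
    - {"linear": [-0.12,0.16,0],"delta_rot": [0,0,0],"fingers": 1}
    - {"linear": [-0.15,0.2,0],"delta_rot": [0,0,0],"fingers": 1}

```text
clock: 1.1
tcp_pos: [0.3696, -0.3131, 0.3317]
tool_rot: [3.141, 0.001, -2.946]
force: [1.7, 0.4, -0.1]
width: 0.0856
```

```bash
python3 log.py
```

```text
1.1 [-0.2856, -0.2041, 0.1145, -0.0005, -1.8888, -1.0893] [0.3696, -0.3131, 0.3317] [3.1415, 0.0008, -2.9455] F [1.7, 0.4, -0.1] M [-0.03, -0.19, 0.04] 0.08560388729286744
```

Emit:
step_arm:
  moves:
    - {"linear": [-0.03,0.04,0],"delta_rot": [0,0,0],"fingers": 1}
    - {"linear": [-0.06,0.08,0],"delta_rot": [0,0,0],"fingers": 1}
    - {"linear": [-0.09,0.12,0],"delta_rot": [0,0,0],"fingers": 1}
    - {"linear": [-0.12,0.16,0],"delta_rot": [0,0,0],"fingers": 1}
    - {"linear": [-0.15,0.2,0],"delta_rot": [0,0,0],"fingers": 1}

```text
clock: 1.6
tcp_pos: [0.4773, -0.0872, 0.3319]
tool_rot: [3.141, 0.001, -2.945]
force: [0.9, -1.2, -0.2]
width: 0.0853
```

```bash
python3 log.py
```

```text
1.6 [0.236, -0.2025, 0.1161, -0.0002, -1.8882, -1.6104] [0.4773, -0.0872, 0.3319] [3.1413, 0.0011, -2.9451] F [0.9, -1.2, -0.2] M [-0.09, -0.16, -0.02] 0.08529270326379966
```

Emit:
step_arm:
  moves:
    - {"linear": [-0.02,0.03,0],"delta_rot": [0.14,0,0],"fingers": 1}
    - {"linear": [-0.02,0.05,0],"delta_rot": [0.28,0,0],"fingers": 1}
    - {"linear": [-0.02,0.07,0],"delta_rot": [0.42,0,0],"fingers": 1}
    - {"linear": [-0.02,0.07,0],"delta_rot": [0.56,0,0],"fingers": 1}

```text
clock: 2.0
tcp_pos: [0.4833, -0.0123, 0.3325]
tool_rot: [-2.576, 0.003, -2.941]
force: [1.5, -0.4, 0.2]
width: 0.0854
```

```bash
python3 log.py
```

```text
2.0 [0.7751, -0.2494, -0.2063, 0.4973, -1.9015, -2.051] [0.4833, -0.0123, 0.3325] [-2.5763, 0.0034, -2.941] F [1.5, -0.4, 0.2] M [1.42, 0.27, -0.0] 0.0853535693661087
```

Emit:
step_arm:
  moves:
    - {"linear": [0,0,0],"delta_rot": [0.14,0,0],"fingers": 1}
    - {"linear": [0,0,0],"delta_rot": [0.28,0,0],"fingers": 1}
    - {"linear": [0,0,0],"delta_rot": [0.42,0,0],"fingers": 1}
    - {"linear": [0,0,0],"delta_rot": [0.5,0,0],"fingers": 1}

```text
clock: 2.4
tcp_pos: [0.4831, -0.0115, 0.3308]
tool_rot: [-2.068, -0.0, -2.938]
force: [0.3, -0.2, -0.6]
width: 0.0855
```

```bash
python3 log.py
```

```text
2.4 [0.9203, -0.1553, -0.467, 0.8091, -1.986, -2.2406] [0.4831, -0.0115, 0.3308] [-2.0685, -0.0001, -2.9385] F [0.3, -0.2, -0.6] M [2.36, 0.48, 0.04] 0.08547010921003882
```

Emit:
step_arm:
  moves:
    - {"linear": [0,0,0],"delta_rot": [0.14,0,0],"fingers": 1}
    - {"linear": [0,0,0],"delta_rot": [0.28,0,0],"fingers": 1}
    - {"linear": [0,0,0],"delta_rot": [0.42,0,0],"fingers": 1}
    - {"linear": [0,0,0],"delta_rot": [0.5,0,0],"fingers": 1}

```text
clock: 2.8
tcp_pos: [0.483, -0.0114, 0.3289]
tool_rot: [-1.56, -0.005, -2.937]
force: [0.6, -0.5, -0.1]
width: 0.0852
```

```bash
python3 log.py
cat > fk.py <<'E'
import numpy as np,json
from scipy.spatial.transform import Rotation as R
from scipy.optimize import least_squares
def e(a,t): return R.from_rotvec(np.array(a)*t).as_matrix()
X,Y,Z=[1,0,0],[0,1,0],[0,0,1]
def frames(q,p):
    # p: a1,b1,h, L2x,L2z, fx,fy,fz, wx,wz?, tool
    A=e(Z,q[0]);o=A@[p[0],0,p[1]]
    A=A@e(Y,q[1]);pts=[o]; o=o+A@[0,0,p[2]];pts.append(o)
    A=A@e(Y,-q[2]); o=o+A@[p[3],0,p[4]];pts.append(o)
    A=A@e(X,-q[3]); o=o+A@[0,p[5],p[6]];pts.append(o)   # offsets perpendicular after roll
    A=A@e(Y,-q[4]); o=o+A@[p[7],0,0];pts.append(o)
    A=A@e(X,p[8]*q[5])
    return A,pts
E
python3 - <<'E'
from fk import *
L=[json.loads(l) for l in open("log.jsonl")]
from itertools import product
# orientation check: find sign combo with constant tool mount
best=[]
for s in product([1,-1],repeat=3):
    Ms=[]
    for d in L:
        q=d["qpos"];A=e(Z,q[0])@e(Y,q[1]-q[2])@e(X,s[0]*q[3])@e(Y,s[1]*q[4])@e(X,s[2]*q[5])
        T=R.from_euler("xyz",d["tool_rot"]).as_matrix();Ms.append(A.T@T)
    M=Ms[0];er=max(R.from_matrix(M.T@m).magnitude() for m in Ms)
    best.append((er,s,M.round(3).tolist()))
best.sort(key=lambda t:t[0]);print(best[:2])
E
```

```text
2.8 [0.9097, 0.0187, -0.6917, 1.0719, -2.0922, -2.4085] [0.483, -0.0114, 0.3289] [-1.5605, -0.0046, -2.9372] F [0.6, -0.5, -0.1] M [2.73, 0.6, -0.01] 0.08519964392822842
[(7.64555127518795e-16, (-1, -1, -1), [[0.0, -0.0, 1.0], [-1.0, 0.0, 0.0], [-0.0, -1.0, 0.0]]), (1.3220830942284172, (-1, 1, 1), [[0.319, 0.479, -0.818], [-0.944, 0.084, -0.319], [-0.084, 0.874, 0.479]])]
```

```bash
cat > fk.py <<'E'
import numpy as np,json
from scipy.spatial.transform import Rotation as R
from scipy.optimize import least_squares
def e(a,t): return R.from_rotvec(np.array(a)*t).as_matrix()
X,Y,Z=[1,0,0],[0,1,0],[0,0,1]
M=np.array([[0,0,1.],[-1,0,0],[0,-1,0]])
def chain(q):
    A1=e(Z,q[0]);A2=A1@e(Y,q[1]);A3=A2@e(Y,-q[2]);A4=A3@e(X,-q[3]);A5=A4@e(Y,-q[4]);A6=A5@e(X,-q[5])
    return A1,A2,A3,A4,A5,A6
# columns: A1 x,y,z ; A2 x,z ; A3 x,z ; A4 y,z ; A5 x,y ; 
def cols(q):
    A1,A2,A3,A4,A5,A6=chain(q)
    return np.stack([A1[:,0],A1[:,1],A1[:,2],A2[:,2],A3[:,0],A3[:,2],A4[:,1],A4[:,2],A5[:,0],A5[:,1]],1)
def load(): return [json.loads(l) for l in open("log.jsonl")]
def fit():
    L=load();B=np.vstack([cols(d["qpos"]) for d in L]);t=np.hstack([d["tcp_pos"] for d in L])
    x,_,rk,sv=np.linalg.lstsq(B,t,rcond=None);return x,rk,sv,(B@x-t).reshape(-1,3)
def fk(q,x): return cols(q)@x, chain(q)[5]@M
lo=np.array([-2.56,-1.29,-1.08,-3.29,-2.81,-2.99]);hi=np.array([2.56,2.01,1.49,1.98,-.18,2.99])
def ik(p,Rt,x,q0):
    def f(q):
        a,B=fk(q,x);return np.r_[(a-p)*5,R.from_matrix(Rt.T@B).as_rotvec()]
    best=None
    for k in range(6):
        s=least_squares(f,np.clip(np.array(q0)+(0 if k==0 else np.random.randn(6)*.5),lo+.01,hi-.01),bounds=(lo,hi))
        if best is None or s.cost<best.cost: best=s
        if best.cost<1e-7: break
    return best.x,best.cost
E
python3 - <<'E'
from fk import *
x,rk,sv,r=fit();print(x.round(4),rk,sv.round(4));print((r*1000).round(2))
E
```

```text
[ 0.      0.      0.1539  0.3999  0.5514 -0.     -0.0982 -0.      0.3864
 -0.0983] 9 [5.2037 4.1505 3.5025 1.3549 1.0693 0.6118 0.2268 0.1442 0.0352 0.    ]
[[ 0.  0. -0.]
 [ 0.  0.  0.]
 [ 0.  0.  0.]
 [ 0.  0.  0.]
 [-0.  0.  0.]
 [ 0.  0.  0.]]
```

```bash
cat >> fk.py <<'E'
th=np.deg2rad(11.4)
ey=np.array([np.cos(th),np.sin(th),0]);ex=np.array([np.sin(th),-np.cos(th),0]);O=np.array([.5603,-.1101,0])
def r2w(x,y,z): return O+ex*x/1000+ey*y/1000+np.array([0,0,z/1000])
def w2r(p): d=np.array(p)-O;return np.array([d@ex,d@ey,d[2]])*1000
def toolR(phi): # phi deg tilt: 0 down, 90 pointing +rack x
    c,s=np.cos(np.deg2rad(phi)),np.sin(np.deg2rad(phi))
    tx=-ey;tz=ex*s-np.array([0,0,1])*c;ty=np.cross(tz,tx);return np.stack([tx,ty,tz],1)
def move(o,p,Rt):
    A=R.from_euler("xyz",o["tool_rot"]).as_matrix()
    return (A.T@(p-np.array(o["tcp_pos"]))*1000).round(1), R.from_matrix(A.T@Rt).as_rotvec().round(4)
def links(q,x):
    A1,A2,A3,A4,A5,A6=chain(q);s=np.array([0,0,x[2]]);el=s+A2[:,2]*x[3];we=el+A3[:,0]*x[4];wc=we+A4[:,1]*(x[6]+x[9])
    return el.round(3),we.round(3),wc.round(3)
E
python3 - <<'E'
from fk import *
x=fit()[0];q0=load()[-1]["qpos"]
for phi in (35,40,45,50,55,60):
  for (n,t) in ((9,-155),(9,-75)):
    c,s=np.cos(np.deg2rad(45)),np.sin(np.deg2rad(45))
    q,c=ik(r2w((n+t)*s,-11,(n-t)*s),toolR(phi),x,q0)
    print(phi,t,q.round(2),"%.1e"%c,*links(q,x))
q,c=ik(r2w(-16,-11,130),toolR(0),x,q0);print(q.round(2),c,*links(q,x))
E
```

```text
35 -155 [ 0.73 -0.12 -0.51  0.52 -1.53 -2.22] 3.8e-26 [-0.036 -0.032  0.551] [0.344 0.309 0.343] [0.485 0.206 0.432]
35 -75 [ 0.62 -0.1  -0.61  0.56 -1.38 -2.19] 2.1e-21 [-0.034 -0.024  0.552] [0.358 0.256 0.284] [0.496 0.151 0.376]
40 -155 [ 0.77 -0.09 -0.54  0.57 -1.55 -2.27] 2.9e-29 [-0.026 -0.025  0.552] [0.333 0.32  0.316] [0.48  0.232 0.412]
40 -75 [ 0.66 -0.08 -0.64  0.63 -1.4  -2.26] 5.2e-25 [-0.024 -0.019  0.553] [0.345 0.266 0.258] [0.491 0.177 0.355]
45 -155 [ 0.79 -0.06 -0.56  0.63 -1.58 -2.33] 1.8e-30 [-0.016 -0.016  0.553] [0.323 0.329 0.288] [0.475 0.257 0.389]
45 -75 [ 0.69 -0.04 -0.66  0.68 -1.43 -2.33] 3.3e-30 [-0.013 -0.01   0.553] [0.334 0.273 0.232] [0.486 0.201 0.333]
50 -155 [ 0.82 -0.02 -0.58  0.67 -1.61 -2.38] 2.5e-19 [-0.005 -0.005  0.554] [0.314 0.336 0.261] [0.471 0.279 0.364]
50 -75 [ 0.71  0.   -0.68  0.74 -1.46 -2.39] 1.1e-26 [0.    0.    0.554] [0.324 0.279 0.205] [0.482 0.224 0.308]
55 -155 [ 0.84  0.03 -0.6   0.72 -1.64 -2.43] 1.1e-21 [0.007 0.008 0.554] [0.306 0.342 0.233] [0.467 0.299 0.338]
55 -75 [ 0.73  0.05 -0.7   0.79 -1.49 -2.46] 2.8e-26 [0.014 0.013 0.553] [0.315 0.284 0.179] [0.478 0.244 0.281]
60 -155 [ 0.86  0.07 -0.61  0.76 -1.67 -2.48] 1.2e-25 [0.02  0.023 0.553] [0.299 0.346 0.204] [0.463 0.317 0.309]
60 -75 [ 0.75  0.1  -0.71  0.83 -1.52 -2.51] 8.7e-28 [0.029 0.027 0.552] [0.307 0.287 0.153] [0.474 0.262 0.253]
[ 0.19 -0.08 -0.14  0.   -1.51 -1.56] 3.6807438325317884e-26 [-0.031 -0.006  0.553] [0.51  0.096 0.516] [ 0.546 -0.097  0.516]
```

```bash
cat > plan.py <<'E'
from fk import *
from cell import manip
def P(phi,n,t,y):
    c,s=np.cos(np.deg2rad(phi)),np.sin(np.deg2rad(phi))
    return r2w(c*n+s*t,y,s*n-c*t)
def show(p,phi):
    o=manip.observe();x=fit()[0]
    print("at rack",w2r(o["tcp_pos"]).round(1),"F",o["force"].round(1),"w",round(o["width"]*1000,1),"->",w2r(p).round(1),"lin mm,rot:",*move(o,p,toolR(phi)))
    q,c=ik(p,toolR(phi),x,o["qpos"]);print("q",q.round(2),"%.0e"%c)
E
python3 - <<'E'
from plan import *
show(P(50,15,-165,-11),50); show(P(50,15,-75,-11),50)
E
```

```text
at rack [-112.   -56.3  328.9] F [ 0.6 -0.5 -0.1] w 85.2 -> [-116.8  -11.   117.6] lin mm,rot: [-46.3 211.1  -6.6] [-0.7084  0.0036  0.0063]
q [ 0.84 -0.01 -0.56  0.66 -1.62 -2.39] 1e-19
at rack [-112.   -56.3  328.9] F [ 0.6 -0.5 -0.1] w 85.2 -> [-47.8 -11.   59.7] lin mm,rot: [-46.2 269.7  61.7] [-0.7084  0.0036  0.0063]
q [ 0.71  0.   -0.68  0.74 -1.46 -2.39] 9e-27
```

Emit:
step_arm:
  moves:
    - {"linear": [-0.009,0.04,-0.001],"delta_rot": [-0.14,0.001,0.001],"fingers": 1}
    - {"linear": [-0.018,0.08,-0.002],"delta_rot": [-0.28,0.002,0.003],"fingers": 1}
    - {"linear": [-0.027,0.12,-0.004],"delta_rot": [-0.42,0.002,0.004],"fingers": 1}
    - {"linear": [-0.037,0.165,-0.005],"delta_rot": [-0.56,0.003,0.005],"fingers": 1}
    - {"linear": [-0.046,0.211,-0.007],"delta_rot": [-0.708,0.004,0.006],"fingers": 1}
    - {"linear": [-0.046,0.211,-0.007],"delta_rot": [-0.708,0.004,0.006],"fingers": 1}

```text
clock: 3.4
tcp_pos: [0.5256, 0.0015, 0.1158]
tool_rot: [-2.273, -0.001, -2.946]
force: [0.1, -0.2, 0.4]
width: 0.0852
```

```bash
python3 log.py; cat > pic.py <<'E'
import sys
from h import *
from cell import manip
n,name=sys.argv[1],sys.argv[2]
s=manip.snapshot(n);pickle.dump(s,open(name+".pkl","wb"))
a,b,c,d=[int(k) for k in sys.argv[3:7]]
f=min(780/(d-c),580/(b-a));cv2.imwrite(f"pics/{name}.png",cv2.resize(s["image"][a:b,c:d],None,fx=f,fy=f,interpolation=cv2.INTER_CUBIC)[:,:,::-1])
E
python3 pic.py scene s1 60 330 100 460; python3 - <<'E'
from plan import *
show(P(50,15,-75,-11),50)
E
```

```text
3.4 [0.8419, -0.007, -0.5614, 0.6557, -1.622, -2.393] [0.5256, 0.0015, 0.1158] [-2.2732, -0.0015, -2.9457] F [0.1, -0.2, 0.4] M [1.93, 0.43, -0.0] 0.08516290148540828
at rack [-116.2  -11.7  117.7] F [ 0.1  0.3 -0. ] w 85.4 -> [-47.8 -11.   59.7] lin mm,rot: [-0.9  0.5 89.7] [-0.0011 -0.0022 -0.0007]
q [ 0.71  0.   -0.68  0.74 -1.46 -2.39] 3e-31
```

View pics/s1.png

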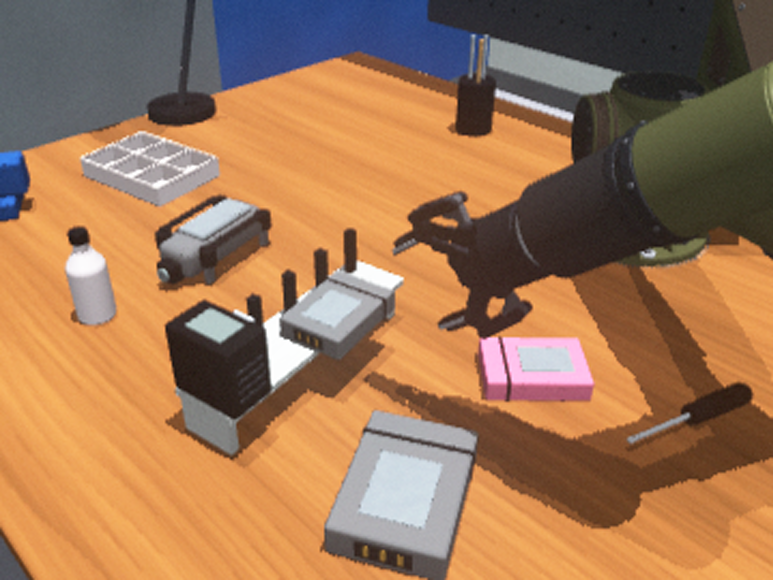

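The gripper stands open left of the pack at (430,270) in the picture, tilted 50° and aimed at its free edge. The way in is clear.

Emit:
step_arm:
  moves:
    - {"linear": [0,0,0.025],"delta_rot": [0,0,0],"fingers": 1}
    - {"linear": [0,0,0.05],"delta_rot": [0,0,0],"fingers": 1}
    - {"linear": [-0.001,0,0.07],"delta_rot": [0,0,0],"fingers": 1}
    - {"linear": [-0.001,0,0.09],"delta_rot": [0,0,0],"fingers": 1}
    - {"linear": [-0.001,0,0.09],"delta_rot": [0,0,0],"fingers": 1}

```text
clock: 3.95
tcp_pos: [0.5389, -0.068, 0.0588]
tool_rot: [-2.264, -0.005, -2.946]
force: [0.1, -0.7, 1.1]
width: 0.0852
```

```bash
python3 log.py;python3 pic.py scene s2 120 300 140 380; python3 pic.py top t2 90 250 190 330;  python3 - <<'E'
from plan import *
show(P(50,15,-75,-11),50)
E
```

```text
3.95 [0.712, 0.0039, -0.684, 0.7363, -1.4603, -2.3952] [0.5389, -0.068, 0.0588] [-2.2639, -0.0048, -2.9459] F [0.1, -0.7, 1.1] M [2.04, 0.43, 0.01] 0.08518338294567566
at rack [-47.3 -10.9  60.7] F [-0.6  1.2  0.4] w 85.3 -> [-47.8 -11.   59.7] lin mm,rot: [0.1 1.1 0.2] [-0.0035 -0.002  -0.0002]
q [ 0.71  0.   -0.68  0.74 -1.46 -2.39] 2e-31
```

View pics/s2.png

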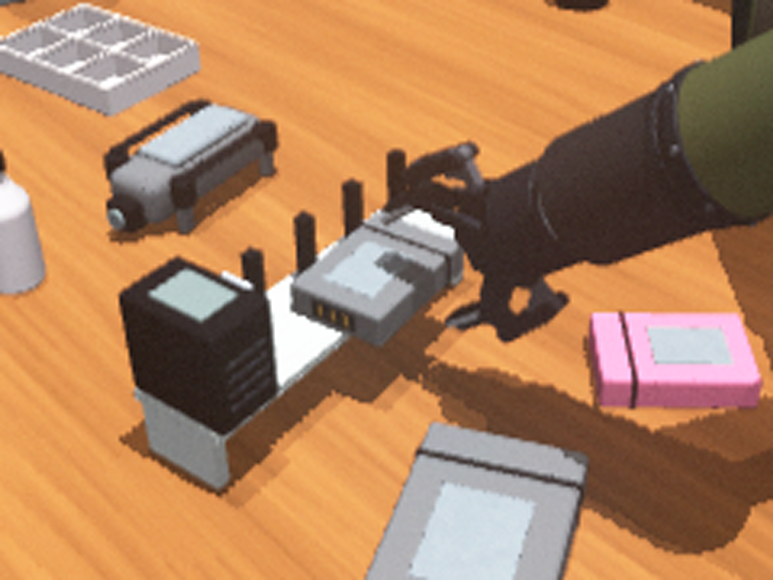

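View pics/t2.png

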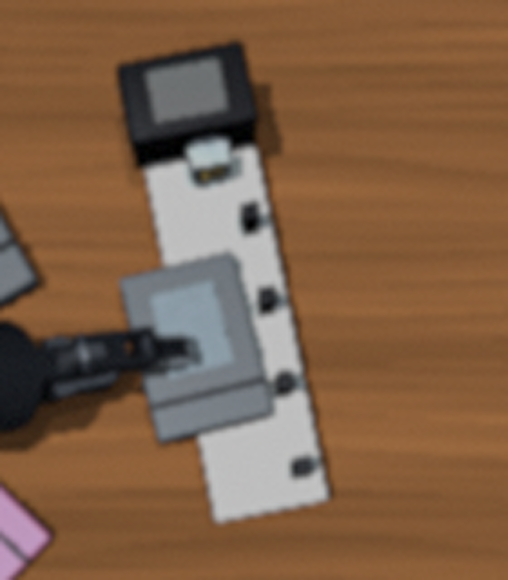

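Emit:
step_arm:
  moves:
    - {"linear": [0,-0.006,0],"delta_rot": [0,0,0],"fingers": 1}
    - {"linear": [0,-0.012,0],"delta_rot": [0,0,0],"fingers": 1}
    - {"linear": [0,-0.015,0],"delta_rot": [0,0,0],"fingers": 1}
    - {"linear": [0,-0.019,-0.002],"delta_rot": [0,0,0],"fingers": 1}
    - {"linear": [0,-0.023,-0.004],"delta_rot": [0,0,0],"fingers": 1}
    - {"linear": [0,-0.027,-0.007],"delta_rot": [0,0,0],"fingers": 1}
    - {"linear": [0,-0.027,-0.007],"delta_rot": [0,0,0],"fingers": 1}

```text
clock: 4.75
tcp_pos: [0.5431, -0.0773, 0.0868]
tool_rot: [-2.266, 0.0, -2.944]
force: [0.3, -0.6, 1.0]
width: 0.0853
```

```bash
python3 log.py;python3 pic.py scene s3 120 300 140 380; python3 pic.py top t3 90 250 190 330;  python3 - <<'E'
from plan import *
show(P(50,15+47+15,-75-28,-11),50)
E
```

```text
4.75 [0.6908, -0.0337, -0.668, 0.7464, -1.484, -2.3493] [0.5431, -0.0773, 0.0868] [-2.2659, 0.0003, -2.9442] F [0.3, -0.6, 1.0] M [1.99, 0.37, -0.07] 0.08529830450389074
at rack [-35.4 -10.8  85.9] F [ 0.1 -0.6 -0.1] w 85.6 -> [-29.4 -11.  125.2] lin mm,rot: [  0.2 -34.  -20.5] [-0.0033 -0.0019 -0.0003]
q [ 0.68 -0.08 -0.64  0.75 -1.53 -2.29] 3e-19
```

View pics/s3.png

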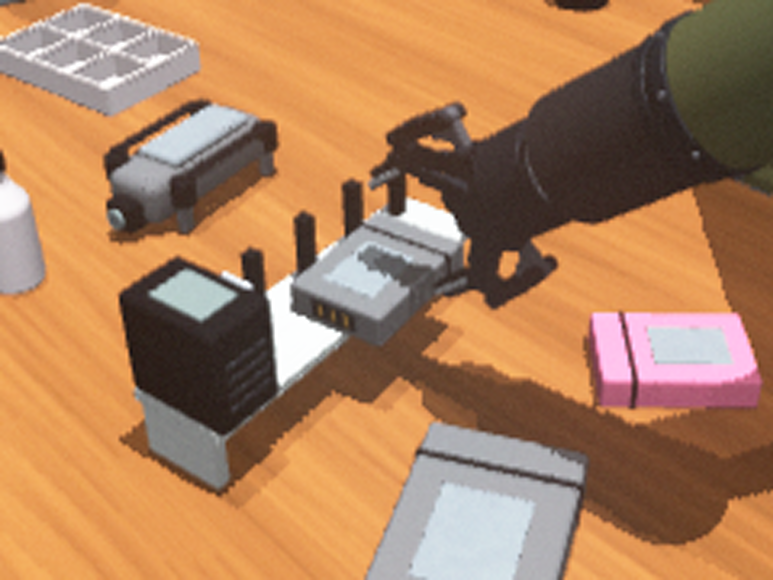

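View pics/t3.png

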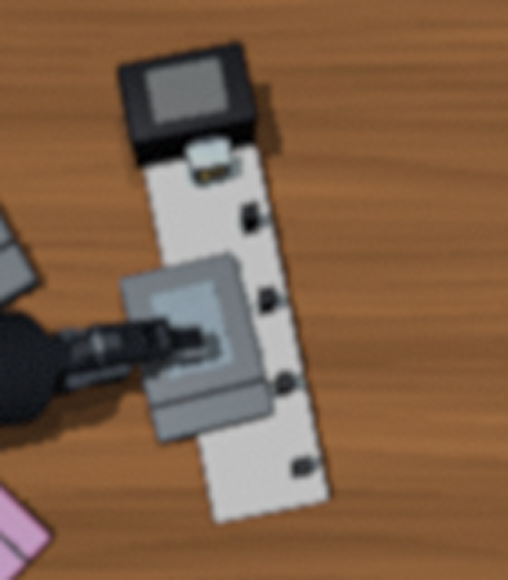

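```bash
python3 - <<'E'
from fk import *; from h import *
for nm in("s2","s3"):
    s=pickle.load(open(nm+".pkl","rb"));W=cloud(s)
    Q=np.stack([(W-O)@ex,(W-O)@ey,W[...,2]],-1)*1000
    c,sn=np.cos(np.deg2rad(50)),np.sin(np.deg2rad(50))
    n=c*Q[...,0]+sn*Q[...,2];t=sn*Q[...,0]-c*Q[...,2]
    hsv=cv2.cvtColor(s["image"],cv2.COLOR_RGB2HSV)
    m=(abs(Q[...,1]+11)<16)&(Q[...,2]>15)&(t>-190)&(n>-70)&(n<130)&(Q[...,0]<-5)
    for y0,x0 in zip(*np.nonzero(m)):
        pass
    # print sparse for dark pixels
    dark=m&(hsv[...,2]<90)
    pts=np.c_[n[dark],t[dark],Q[dark]]
    print(nm,len(pts))
    for sel,lab in ((pts[:,0]<20,"lower"),(pts[:,0]>55,"upper")):
        p=pts[sel];p=p[np.argsort(-p[:,1])][:14];print(lab);print(p.round(0).tolist())
E
```

```text
s2 410
lower
[[-10.0, -111.0, -92.0, -6.0, 64.0], [-12.0, -112.0, -93.0, -4.0, 63.0], [-11.0, -112.0, -93.0, -22.0, 64.0], [-12.0, -113.0, -94.0, -8.0, 64.0], [-11.0, -113.0, -94.0, -16.0, 64.0], [-10.0, -113.0, -93.0, 0.0, 65.0], [-9.0, -113.0, -93.0, -9.0, 66.0], [19.0, -113.0, -75.0, -17.0, 87.0], [19.0, -114.0, -75.0, -5.0, 88.0], [-11.0, -114.0, -94.0, -11.0, 65.0], [-6.0, -114.0, -92.0, -24.0, 68.0], [-8.0, -114.0, -93.0, -26.0, 67.0], [20.0, -114.0, -75.0, -9.0, 89.0], [-9.0, -115.0, -94.0, -12.0, 67.0]]
upper
[[61.0, -64.0, -10.0, -18.0, 88.0], [66.0, -138.0, -63.0, -5.0, 139.0], [68.0, -138.0, -62.0, -6.0, 141.0], [70.0, -139.0, -61.0, -8.0, 143.0], [71.0, -140.0, -61.0, -16.0, 145.0], [65.0, -140.0, -66.0, -6.0, 140.0], [67.0, -141.0, -65.0, -6.0, 142.0], [69.0, -143.0, -65.0, -7.0, 145.0], [66.0, -145.0, -68.0, -6.0, 143.0], [71.0, -145.0, -65.0, -7.0, 148.0], [68.0, -145.0, -68.0, -7.0, 146.0], [65.0, -147.0, -71.0, -7.0, 144.0], [67.0, -148.0, -71.0, -7.0, 147.0], [71.0, -149.0, -68.0, -14.0, 150.0]]
s3 289
lower
[[-12.0, -111.0, -93.0, -5.0, 62.0], [-12.0, -112.0, -94.0
[... 253 characters left out ...]
16.0, 87.0], [20.0, -114.0, -75.0, -9.0, 89.0], [-7.0, -115.0, -93.0, -13.0, 69.0], [19.0, -116.0, -77.0, -10.0, 89.0], [16.0, -116.0, -78.0, -4.0, 87.0], [-8.0, -116.0, -94.0, -11.0, 68.0]]
upper
[[61.0, -64.0, -10.0, -19.0, 87.0], [94.0, -147.0, -52.0, -4.0, 167.0], [96.0, -150.0, -53.0, -4.0, 170.0], [93.0, -152.0, -57.0, -3.0, 169.0], [95.0, -152.0, -56.0, -4.0, 171.0], [97.0, -153.0, -55.0, -6.0, 172.0], [94.0, -155.0, -59.0, -4.0, 172.0], [87.0, -157.0, -65.0, -0.0, 168.0], [95.0, -158.0, -60.0, -6.0, 174.0], [96.0, -158.0, -60.0, -3.0, 175.0], [97.0, -161.0, -61.0, -5.0, 178.0], [94.0, -163.0, -65.0, -4.0, 177.0], [96.0, -164.0, -64.0, -5.0, 178.0], [87.0, -164.0, -70.0, -1.0, 172.0]]
```

```bash
python3 - <<'E'
from fk import *; from h import *
for nm in("s2","s3","t2","t3"):
    s=pickle.load(open(nm+".pkl","rb"));W=cloud(s)
    Q=np.stack([(W-O)@ex,(W-O)@ey,W[...,2]],-1)*1000
    c,sn=np.cos(np.deg2rad(50)),np.sin(np.deg2rad(50))
    n=c*Q[...,0]+sn*Q[...,2];t=sn*Q[...,0]-c*Q[...,2]
    for lab,m in (("upper",(Q[...,2]>95)&(abs(Q[...,1]+11)<25)&(Q[...,0]<-3)&(n>25)&(t>-150)),("lower",(Q[...,0]<-97)&(Q[...,2]>12)&(abs(Q[...,1]+11)<25)&(n<10))):
        p=np.c_[n[m],t[m],Q[m]];p=p[np.argsort(-p[:,1])][:8];print(nm,lab,m.sum(),p.round(0).tolist())
c=cv2.resize(pickle.load(open("s3.pkl","rb"))["image"][170:230,240:310],None,fx=9,fy=9,interpolation=cv2.INTER_CUBIC)
cv2.imwrite("pics/s3z.png",c[:,:,::-1])
E
```

```text
s2 upper 33 [[59.0, -131.0, -62.0, -2.0, 129.0], [65.0, -131.0, -59.0, -7.0, 134.0], [64.0, -131.0, -59.0, -2.0, 134.0], [61.0, -133.0, -63.0, -2.0, 132.0], [67.0, -134.0, -59.0, -6.0, 137.0], [62.0, -134.0, -63.0, -5.0, 133.0], [63.0, -135.0, -63.0, -2.0, 135.0], [60.0, -135.0, -65.0, -2.0, 133.0]]
s2 lower 1376 [[-27.0, -128.0, -115.0, -7.0, 61.0], [-34.0, -129.0, -120.0, -4.0, 56.0], [-28.0, -130.0, -118.0, -3.0, 62.0], [-27.0, -130.0, -118.0, -21.0, 63.0], [-28.0, -131.0, -118.0, -16.0, 63.0], [-27.0, -132.0, -119.0, -10.0, 64.0], [-31.0, -133.0, -122.0, -2.0, 62.0], [-27.0, -134.0, -120.0, -4.0, 66.0]]
s3 upper 16 [[78.0, -71.0, -4.0, 13.0, 106.0], [85.0, -76.0, -3.0, 12.0, 114.0], [90.0, -140.0, -49.0, -0.0, 159.0], [87.0, -141.0, -52.0, -1.0, 157.0], [92.0, -142.0, -49.0, -1.0, 162.0], [89.0, -143.0, -52.0, -1.0, 160.0], [95.0, -143.0, -48.0, -6.0, 165.0], [97.0, -143.0, -47.0, -7.0, 166.0]]
s3 lower 1218 [[1.0, -137.0, -105.0, -5.0, 89.0], [-1.0, -138.0, -107.0, -2.0, 88.0], [-2.0, -141.0, -109.0, -3.0, 89.0], [1.0, -141.0, -107.0, -18.0, 91.0], [0.0, -142.0, -109.0, -8.0, 92
[... 642 characters left out ...]
0, -10.0, 64.0], [-32.0, -134.0, -123.0, -23.0, 62.0], [-27.0, -138.0, -123.0, -10.0, 68.0]]
t3 upper 35 [[88.0, -132.0, -44.0, -3.0, 152.0], [92.0, -134.0, -43.0, -11.0, 157.0], [93.0, -135.0, -44.0, -14.0, 158.0], [96.0, -137.0, -43.0, -9.0, 161.0], [93.0, -137.0, -45.0, -18.0, 159.0], [94.0, -137.0, -44.0, -16.0, 161.0], [94.0, -138.0, -45.0, -9.0, 161.0], [93.0, -138.0, -46.0, -1.0, 160.0]]
t3 lower 46 [[2.0, -136.0, -103.0, -19.0, 89.0], [-1.0, -136.0, -105.0, -19.0, 87.0], [3.0, -140.0, -105.0, -22.0, 92.0], [0.0, -141.0, -108.0, -19.0, 91.0], [-3.0, -142.0, -111.0, -20.0, 89.0], [-0.0, -143.0, -110.0, -18.0, 92.0], [4.0, -144.0, -108.0, -22.0, 96.0], [4.0, -144.0, -108.0, -9.0, 96.0]]
```

View pics/s3z.png

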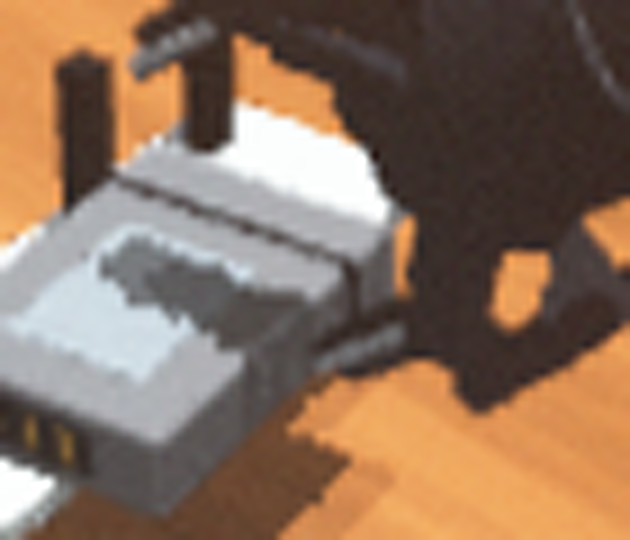

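```bash
python3 - <<'E'
from fk import *; from h import *
s=pickle.load(open("scene0.pkl","rb"));W=cloud(s)
m=(np.hypot(W[...,0]-.261,W[...,1]+.54)<.12)&(W[...,2]>.1)
print(np.sort(W[m][:,2])[:20].round(3))
for nm,pts in (("s3",[(255,178),(256,177),(259,175),(262,174),(276,210),(280,209),(284,207)]),):
    s=pickle.load(open(nm+".pkl","rb"));W=cloud(s)
    for u,v in pts:
        q=w2r(W[v,u]);print((u,v),s["image"][v,u],q.round(0),"n",round(.643*q[0]+.766*q[2]),"t",round(.766*q[0]-.643*q[2]))
E
```

```text
[0.245 0.245 0.246 0.246 0.247 0.247 0.247 0.247 0.249 0.249 0.25  0.25
 0.251 0.251 0.251 0.252 0.252 0.252 0.252 0.252]
(255, 178) [99 88 84] [-52.  -1. 157.] n 87 t -141
(256, 177) [95 85 83] [-56.   0. 162.] n 88 t -147
(259, 175) [113 110 107] [-64.  -1. 170.] n 89 t -158
(262, 174) [95 85 82] [-73.  -0. 176.] n 88 t -169
(276, 210) [116 113 114] [-115.    1.   91.] n -4 t -146
(280, 209) [89 82 84] [-126.    1.   99.] n -6 t -160
(284, 207) [95 89 93] [-137.    1.  109.] n -5 t -175
```

The pack is untouched. The fingertips measure about 51 mm behind the reported TCP when open, both in these pictures and at the start, so they never got under the pack. I'll use that offset: back down first, then farther in.

Emit:
step_arm:
  moves:
    - {"linear": [0,0.015,0.0],"delta_rot": [0,0,0],"fingers": 1}
    - {"linear": [0,0.029,0.0],"delta_rot": [0,0,0],"fingers": 1}
    - {"linear": [0,0.029,0.015],"delta_rot": [0,0,0],"fingers": 1}
    - {"linear": [0,0.029,0.03],"delta_rot": [0,0,0],"fingers": 1}
    - {"linear": [0,0.029,0.045],"delta_rot": [0,0,0],"fingers": 1}
    - {"linear": [0,0.029,0.045],"delta_rot": [0,0,0],"fingers": 1}

```text
clock: 5.45
tcp_pos: [0.5444, -0.0957, 0.0329]
tool_rot: [-2.265, -0.004, -2.947]
force: [-0.4, -0.5, -0.8]
width: 0.0848
```

```bash
python3 log.py;python3 pic.py scene s4 120 300 140 380; python3 pic.py top t4 90 250 190 330;  python3 - <<'E'
from plan import *; from h import *
show(P(50,14,-36,-11),50)
for nm in("s4","t4"):
    s=pickle.load(open(nm+".pkl","rb"));W=cloud(s)
    Q=np.stack([(W-O)@ex,(W-O)@ey,W[...,2]],-1)*1000
    c,sn=np.cos(np.deg2rad(50)),np.sin(np.deg2rad(50))
    n=c*Q[...,0]+sn*Q[...,2];t=sn*Q[...,0]-c*Q[...,2]
    for lab,m in (("upper",(Q[...,2]>96)&(abs(Q[...,1]+11)<25)&(Q[...,0]<-3)&(n>25)&(t>-150)),):
        p=np.c_[n[m],t[m],Q[m]];p=p[np.argsort(-p[:,1])][:8];print(nm,lab,m.sum(),p.round(0).tolist())
E
```

```text
5.45 [0.6519, 0.0217, -0.7255, 0.7762, -1.3858, -2.4037] [0.5444, -0.0957, 0.0329] [-2.2647, -0.0043, -2.9468] F [-0.4, -0.5, -0.8] M [2.1, 0.41, -0.09] 0.0847542169343964
at rack [-18.6 -11.3  34.8] F [0.3 0.8 0.9] w 85.5 -> [-18.6 -11.   33.9] lin mm,rot: [-0.3  0.7  0.6] [-0.0038 -0.0031 -0.0008]
q [ 0.65  0.02 -0.73  0.78 -1.38 -2.4 ] 1e-30
s4 upper 173 [[87.0, -79.0, -4.0, 12.0, 117.0], [63.0, -91.0, -29.0, -3.0, 107.0], [59.0, -92.0, -32.0, -4.0, 104.0], [62.0, -96.0, -34.0, -2.0, 109.0], [68.0, -96.0, -30.0, -7.0, 114.0], [59.0, -97.0, -37.0, -2.0, 107.0], [61.0, -99.0, -37.0, -2.0, 110.0], [63.0, -99.0, -35.0, -4.0, 112.0]]
t4 upper 163 [[62.0, -87.0, -27.0, -15.0, 103.0], [64.0, -88.0, -26.0, -13.0, 105.0], [65.0, -88.0, -26.0, -11.0, 106.0], [65.0, -89.0, -27.0, -3.0, 107.0], [65.0, -91.0, -28.0, -21.0, 108.0], [64.0, -91.0, -29.0, -2.0, 107.0], [63.0, -92.0, -31.0, -23.0, 107.0], [68.0, -93.0, -27.0, -19.0, 112.0]]
```

View pics/s4.png

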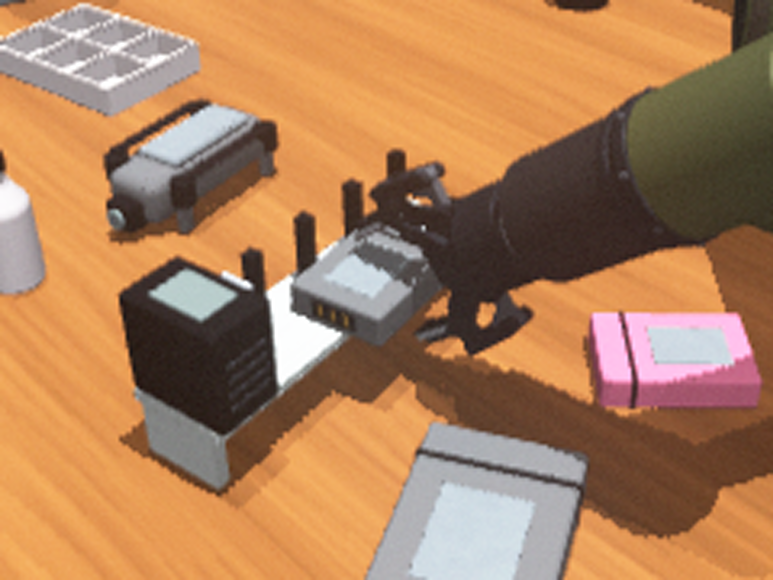

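View pics/t4.png

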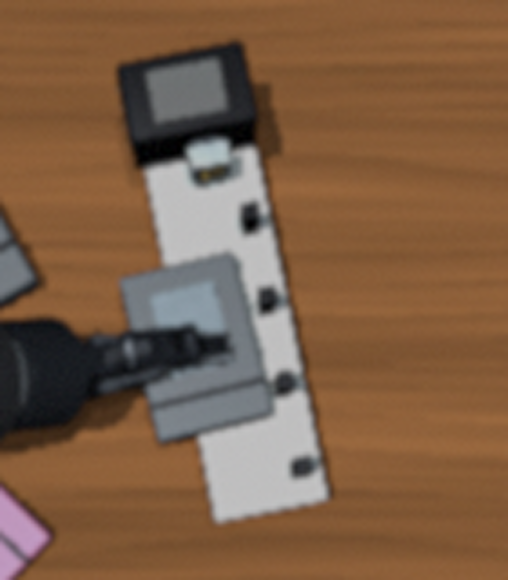

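The lower finger is now under the pack's free edge (tip at about (420,328) in the scene picture). Start the lift.

Emit:
step_arm:
  moves:
    - {"linear": [0,-0.006,0],"delta_rot": [0,0,0],"fingers": 1}
    - {"linear": [0,-0.012,0],"delta_rot": [0,0,0],"fingers": 1}
    - {"linear": [0,-0.016,0],"delta_rot": [0,0,0],"fingers": 1}
    - {"linear": [0,-0.019,-0.002],"delta_rot": [0,0,0],"fingers": 1}
    - {"linear": [0,-0.023,-0.004],"delta_rot": [0,0,0],"fingers": 1}
    - {"linear": [0,-0.027,-0.007],"delta_rot": [0,0,0],"fingers": 1}

```text
clock: 6.15
tcp_pos: [0.5481, -0.1055, 0.0601]
tool_rot: [-2.266, -0.001, -2.945]
force: [1.6, 3.6, -2.7]
width: 0.0853
```

```bash
python3 log.py;python3 pic.py scene s5 120 300 140 380; python3 pic.py top t5 90 250 190 330
```

```text
6.15 [0.6306, -0.0175, -0.7118, 0.7836, -1.4089, -2.356] [0.5481, -0.1055, 0.0601] [-2.2658, -0.0011, -2.9448] F [1.6, 3.6, -2.7] M [3.45, 0.19, 0.45] 0.08534354747754294
```

View pics/s5.png

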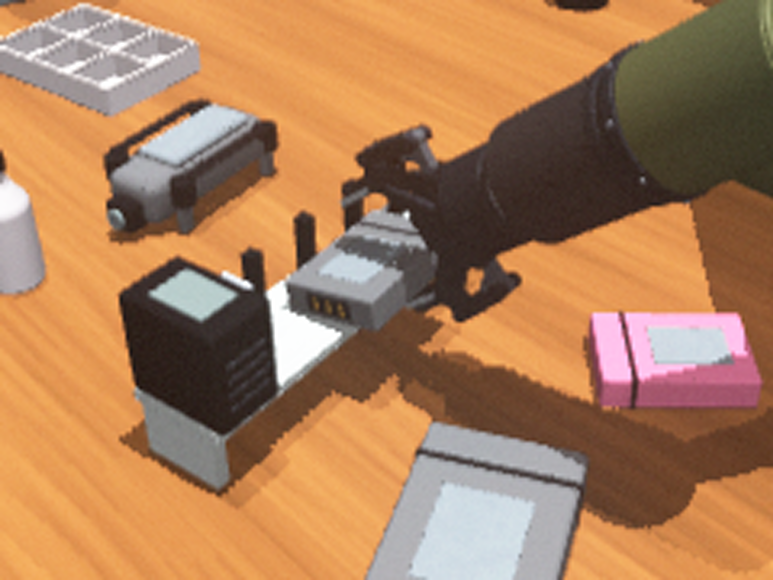

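View pics/t5.png

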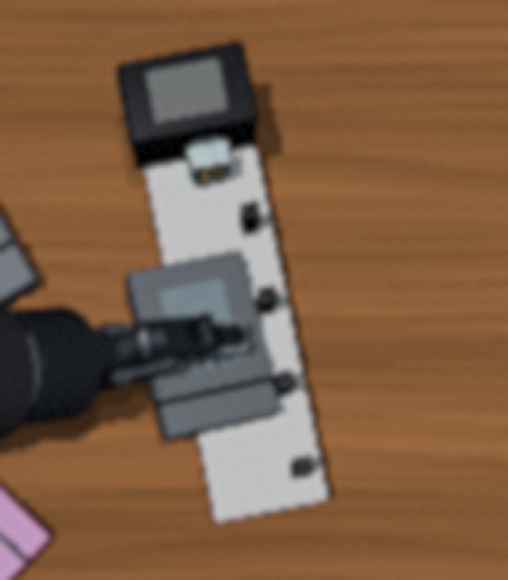

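Emit:
step_arm:
  moves:
    - {"linear": [0,-0.005,-0.004],"delta_rot": [0,0,0],"fingers": 1}
    - {"linear": [0,-0.01,-0.008],"delta_rot": [0,0,0],"fingers": 1}
    - {"linear": [0,-0.016,-0.012],"delta_rot": [0,0,0],"fingers": 1}
    - {"linear": [0,-0.022,-0.016],"delta_rot": [0,0,0],"fingers": 1}
    - {"linear": [0,-0.026,-0.018],"delta_rot": [0,0,0],"fingers": 1}

```text
clock: 6.75
tcp_pos: [0.5488, -0.1085, 0.0931]
tool_rot: [-2.265, 0.0, -2.946]
force: [0.1, 0.4, -2.7]
width: 0.0851
```

```bash
python3 log.py;python3 pic.py scene s6 120 300 140 380; python3 pic.py top t6 90 250 190 330
```

```text
6.75 [0.6263, -0.0556, -0.6847, 0.7798, -1.453, -2.3087] [0.5488, -0.1085, 0.0931] [-2.2654, 0.0001, -2.9458] F [0.1, 0.4, -2.7] M [2.63, 0.43, 0.15] 0.08508988074415746
```

View pics/s6.png

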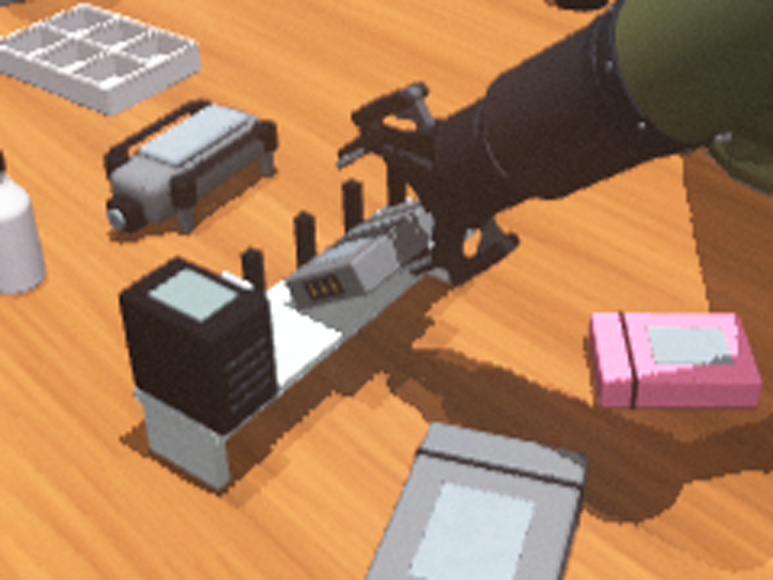

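View pics/t6.png

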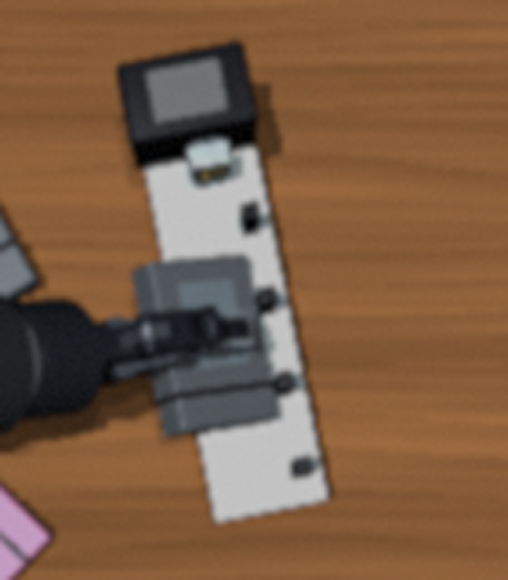

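Emit:
step_arm:
  moves:
    - {"linear": [0,-0.004,-0.0015],"delta_rot": [0,0,0],"fingers": 1}
    - {"linear": [0,-0.008,-0.003],"delta_rot": [0,0,0],"fingers": 1}
    - {"linear": [0,-0.008,-0.003],"delta_rot": [0,0,0],"fingers": 1}

```text
clock: 7.15
tcp_pos: [0.5493, -0.1115, 0.1015]
tool_rot: [-2.266, 0.001, -2.946]
force: [-0.7, 2.1, -0.6]
width: 0.0855
```

```bash
python3 log.py;python3 pic.py scene s7 120 300 140 380; python3 pic.py top t7 90 250 190 330; cat > plane.py <<'E'
import sys
from fk import *; from h import *
s=pickle.load(open(sys.argv[1]+".pkl","rb"));W=cloud(s)
Q=np.stack([(W-O)@ex,(W-O)@ey,W[...,2]],-1)*1000
y0,y1,x0,x1,z0=[float(k) for k in sys.argv[2:7]]
best=[]
m=(Q[...,1]>y0)&(Q[...,1]<y1)&(Q[...,0]>x0)&(Q[...,0]<x1)&(Q[...,2]>z0)&(Q[...,2]<150)
p=Q[m]
for it in range(4):
    c=p.mean(0);n=np.linalg.svd(p-c)[2][2];n*=np.sign(n[2]);d=abs((p-c)@n);p=p[d<max(2.0,np.median(d)*2)]
print(len(p),"centroid",c.round(1),"normal",n.round(3),"tilt deg",np.degrees(np.arctan2(n[0],n[2])).round(1),"yaw-ish",n[1].round(3),"min",p.min(0).round(0),"max",p.max(0).round(0))
E
python3 plane.py t7 10 50 -85 0 66; python3 plane.py t7 -62 -28 -85 0 66
```

```text
7.15 [0.6202, -0.0655, -0.6785, 0.7814, -1.4609, -2.2948] [0.5493, -0.1115, 0.1015] [-2.2656, 0.0008, -2.9465] F [-0.7, 2.1, -0.6] M [2.66, 0.69, -0.17] 0.08546782012977341
230 centroid [-33.2  32.6 109. ] normal [0.635 0.029 0.772] tilt deg 39.4 yaw-ish 0.029 min [-67.  12.  81.] max [ -1.  50. 137.]
229 centroid [-33.6 -46.  108.6] normal [0.629 0.023 0.777] tilt deg 39.0 yaw-ish 0.023 min [-67. -62.  82.] max [ -1. -28. 136.]
```

View pics/t7.png

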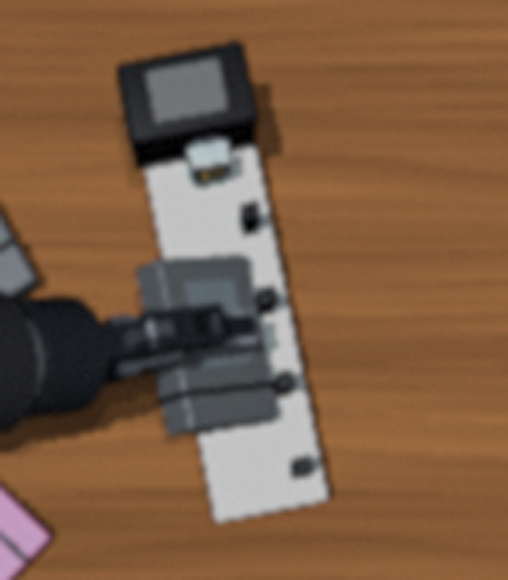

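Pack tilt measures 39.2°, and the pads stand at 39.7°, so they are flush. Close in step with a sideways shift so the lower pad stays on the pack.

Emit:
step_arm:
  moves:
    - {"linear": [0,0.004,0],"delta_rot": [0,0,0],"fingers": 0.8}
    - {"linear": [0,0.008,0],"delta_rot": [0,0,0],"fingers": 0.62}
    - {"linear": [0,0.012,0],"delta_rot": [0,0,0],"fingers": 0.43}
    - {"linear": [0,0.016,0],"delta_rot": [0,0,0],"fingers": 0.25}
  grip_force: 30

```text
clock: 7.65
tcp_pos: [0.5474, -0.1008, 0.0886]
tool_rot: [-2.265, 0.001, -2.946]
force: [0.2, 2.0, -0.7]
width: 0.0534
```

```bash
python3 log.py;python3 pic.py scene s8 120 300 140 380; python3 pic.py top t8 90 250 190 330;python3 plane.py t8 10 50 -85 0 66
```

```text
7.65 [0.6422, -0.0475, -0.6839, 0.7723, -1.4566, -2.3234] [0.5474, -0.1008, 0.0886] [-2.2653, 0.0005, -2.9457] F [0.2, 2.0, -0.7] M [2.67, 0.48, 0.05] 0.05339997773882596
255 centroid [-34.3  29.8 108.9] normal [0.621 0.035 0.783] tilt deg 38.4 yaw-ish 0.035 min [-68.  10.  82.] max [ -2.  49. 135.]
```

View pics/s8.png

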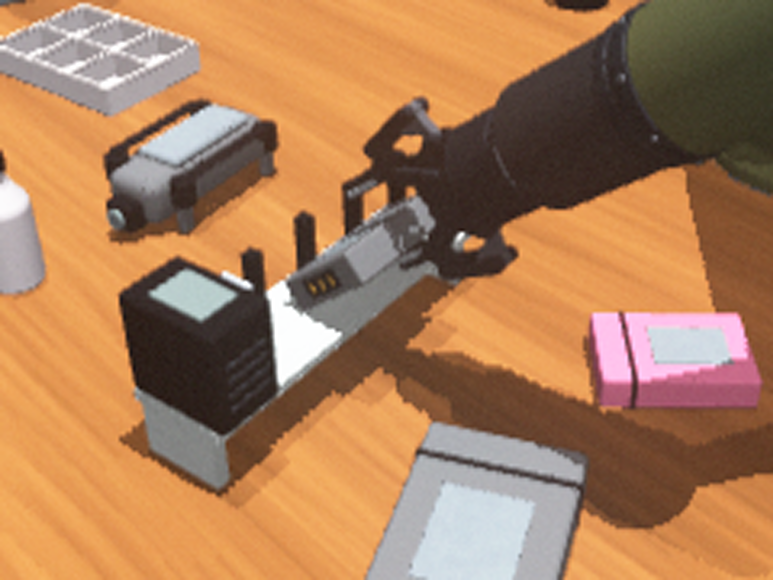

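Emit:
step_arm:
  moves:
    - {"linear": [0,0.004,-0.001],"delta_rot": [0,0,0],"fingers": 0.06}
    - {"linear": [0,0.008,-0.002],"delta_rot": [0,0,0],"fingers": -0.12}
    - {"linear": [0,0.012,-0.004],"delta_rot": [0,0,0],"fingers": -0.3}
    - {"linear": [0,0.012,-0.004],"delta_rot": [0,0,0],"fingers": -0.5}
    - {"linear": [0,0.012,-0.004],"delta_rot": [0,0,0],"fingers": -0.6}
    - {"linear": [0,0.012,-0.004],"delta_rot": [0,0,0],"fingers": -0.6}
  grip_force: 30

```text
clock: 8.35
tcp_pos: [0.545, -0.0904, 0.0813]
tool_rot: [-2.266, -0.001, -2.946]
force: [-2.1, 3.0, -2.9]
width: 0.0274
```

```bash
python3 log.py;python3 pic.py scene s9 120 300 140 380; python3 pic.py top t9 90 250 190 330;python3 plane.py t9 10 50 -85 0 66;python3 plane.py t9 -62 -28 -85 0 66;python3 plane.py t9 -66 60 -85 0 66
```

```text
8.35 [0.6642, -0.0348, -0.6828, 0.7606, -1.4607, -2.3433] [0.545, -0.0904, 0.0813] [-2.2658, -0.0006, -2.9456] F [-2.1, 3.0, -2.9] M [3.76, 1.02, -0.34] 0.02735096140510242
276 centroid [-33.5  29.9 108.8] normal [0.623 0.018 0.782] tilt deg 38.5 yaw-ish 0.018 min [-67.  10.  82.] max [ -1.  50. 135.]
230 centroid [-33.8 -45.4 108.9] normal [0.625 0.006 0.78 ] tilt deg 38.7 yaw-ish 0.006 min [-67. -62.  81.] max [ -0. -28. 135.]
755 centroid [-32.3  -6.7 108. ] normal [ 0.63  -0.001  0.776] tilt deg 39.1 yaw-ish -0.001 min [-67. -66.  80.] max [ -0.  52. 136.]
```

View pics/s9.png

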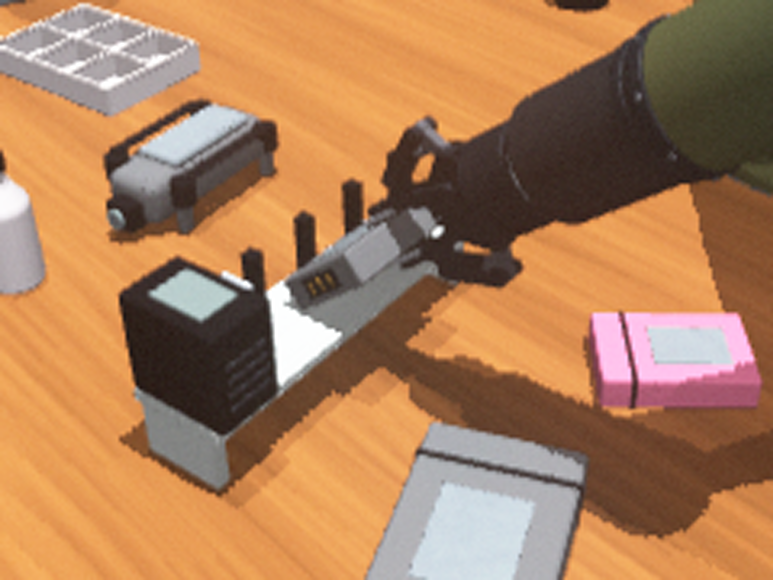

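View pics/t9.png

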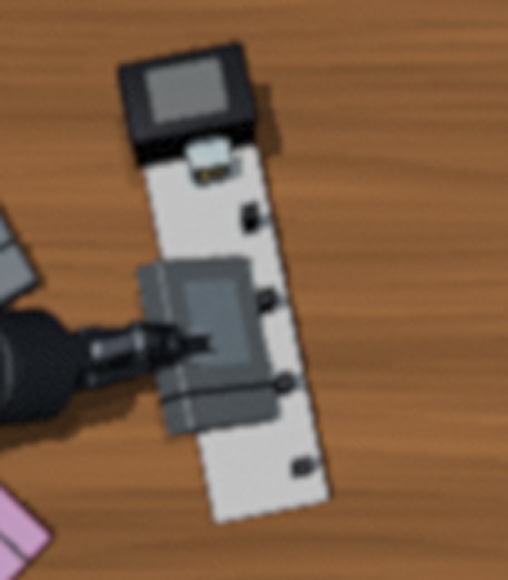

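```bash
cat > arc.py <<'E'
from plan import *
o=manip.observe();p0=w2r(o["tcp_pos"]);A=R.from_euler("xyz",o["tool_rot"]).as_matrix()
tz=A[:,2];phi0=np.degrees(np.arctan2(tz@ex,-tz[2]));print("tcp",p0.round(1),"phi",phi0.round(2))
nt=lambda phi:(np.array([np.cos(phi),np.sin(phi)]),np.array([np.sin(phi),-np.cos(phi)]))
al0=np.radians(90-phi0)
Pc=np.array([0,60+28*np.cos(al0)]);d=Pc-p0[[0,2]]
n,t=nt(np.radians(phi0));dn,dt=d@n,d@t;print("P in tool n,t",dn.round(1),dt.round(1))
x=fit()[0];q=o["qpos"]
for phi in (phi0,45,40,35,30,25,20,15,10,5,0):
    al=np.radians(90-phi);n,t=nt(np.radians(phi))
    Pz=64+28*np.cos(al);px=-3
    tcp=np.array([px,Pz])-dn*n-dt*t
    w=r2w(tcp[0],p0[1],tcp[1]);l,r=move(o,w,toolR(phi));q,c=ik(w,toolR(phi),x,q)
    print(round(phi,1),"tcp",tcp.round(1),"lin",l,"rot",r,"q",q.round(2),"%.0e"%c)
E
python3 arc.py
```

```text
tcp [-22.4 -11.1  81.3] phi 50.18
P in tool n,t 14.5 17.0
50.2 tcp [-25.4  85.3] lin [ 0.  -1.2 -4.9] rot [-0.     -0.0026 -0.0015] q [ 0.67 -0.04 -0.68  0.76 -1.47 -2.34] 1e-30
45 tcp [-25.3  85.6] lin [ 0.  -1.4 -5. ] rot [-0.0904 -0.0026 -0.0016] q [ 0.64 -0.08 -0.65  0.7  -1.44 -2.27] 2e-30
40 tcp [-25.   85.7] lin [ 0.  -1.7 -4.9] rot [-0.1776 -0.0025 -0.0017] q [ 0.61 -0.11 -0.62  0.64 -1.42 -2.2 ] 2e-30
35 tcp [-24.6  85.7] lin [ 0.  -1.9 -4.6] rot [-0.2649 -0.0024 -0.0018] q [ 0.58 -0.13 -0.59  0.57 -1.4  -2.13] 1e-29
30 tcp [-24.1  85.5] lin [ 0.  -2.1 -4. ] rot [-0.3522 -0.0023 -0.002 ] q [ 0.54 -0.14 -0.55  0.5  -1.38 -2.06] 7e-29
25 tcp [-23.3  85.1] lin [ 0.  -2.3 -3.2] rot [-0.4394 -0.0023 -0.0021] q [ 0.49 -0.15 -0.5   0.43 -1.37 -1.98] 4e-28
20 tcp [-22.4  84.6] lin [ 0.  -2.5 -2.2] rot [-0.5267 -0.0022 -0.0022] q [ 0.44 -0.15 -0.45  0.35 -1.37 -1.9 ] 7e-28
15 tcp [-21.4  83.9] lin [-0.  -2.7 -1. ] rot [-0.614  -0.0021 -0.0023] q [ 0.38 -0.14 -0.4   0.26 -1.37 -1.82] 8e-28
10 tcp [-20.2  83.1] lin [-0.  -2.8  0.5] rot [-0.7012 -0.002  -0.0024] q [ 0.32 -0.12 -0.34  0.18 -1.37 -1.73] 4e-28
5 tcp [-18.9  82.1] lin [-0.  -2.9  2.1] rot [-0.7885 -0.0019 -0.0025] q [ 0.26 -0.1  -0.28  0.09 -1.39 -1.64] 4e-28
0 tcp [-17.5  81. ] lin [-0.  -2.9  3.9] rot [-0.8758 -0.0018 -0.0026] q [ 0.19 -0.07 -0.22  0.   -1.42 -1.56] 4e-28
```

Emit:
step_arm:
  moves:
    - {"linear": [0,0,0],"delta_rot": [0,0,0],"fingers": -0.6}
    - {"linear": [0,-0.001,-0.005],"delta_rot": [0,0,0],"fingers": -0.6}
    - {"linear": [0,-0.001,-0.005],"delta_rot": [-0.045,0,0],"fingers": -0.6}
    - {"linear": [0,-0.0015,-0.005],"delta_rot": [-0.09,0,0],"fingers": -0.6}
    - {"linear": [0,-0.0015,-0.005],"delta_rot": [-0.135,0,0],"fingers": -0.6}
    - {"linear": [0,-0.0017,-0.005],"delta_rot": [-0.18,0,0],"fingers": -0.6}
  grip_force: 50

```text
clock: 9.05
tcp_pos: [0.5441, -0.0879, 0.0858]
tool_rot: [-2.447, -0.001, -2.946]
force: [0.6, -1.8, -4.7]
width: 0.0274
```

```bash
python3 log.py;python3 pic.py scene s10 120 300 140 380; python3 pic.py top t10 90 250 190 330;python3 plane.py t10 -66 60 -85 0 66
```

```text
9.05 [0.6117, -0.1063, -0.6182, 0.6329, -1.4199, -2.2023] [0.5441, -0.0879, 0.0858] [-2.4474, -0.0011, -2.946] F [0.6, -1.8, -4.7] M [2.74, 0.55, 0.01] 0.027390512816221457
642 centroid [-28.5  -7.7 113.8] normal [ 0.757 -0.005  0.653] tilt deg 49.2 yaw-ish -0.005 min [-61. -66.  81.] max [ -3.  51. 149.]
```

View pics/s10.png

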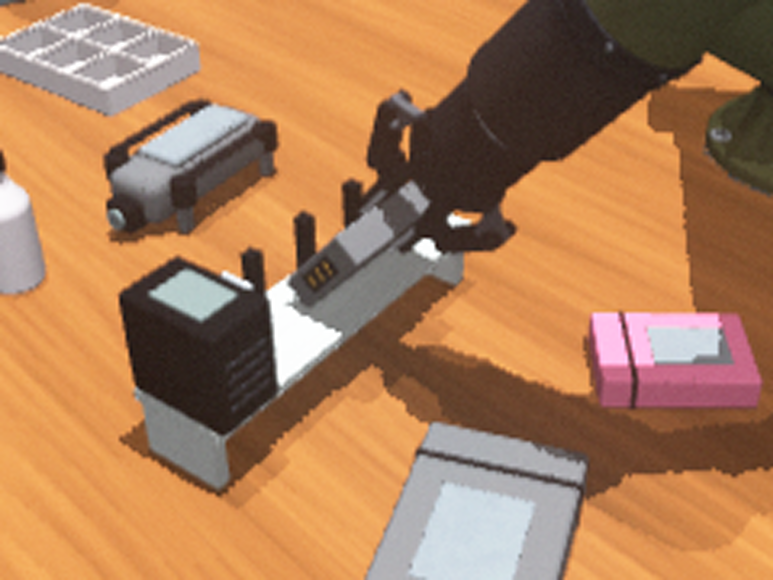

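```bash
cat > arc2.py <<'E'
from plan import *
import sys
y=float(sys.argv[1]);px=float(sys.argv[2]);zb=float(sys.argv[3]);dn,dt=float(sys.argv[4]),float(sys.argv[5])
o=manip.observe();p0=w2r(o["tcp_pos"]);print("tcp",p0.round(1))
nt=lambda phi:(np.array([np.cos(phi),np.sin(phi)]),np.array([np.sin(phi),-np.cos(phi)]))
for phi in [float(k) for k in sys.argv[6:]]:
    al=np.radians(90-phi);n,t=nt(np.radians(phi))
    tcp=np.array([px,zb+28*np.cos(al)])-dn*n-dt*t
    l,r=move(o,r2w(tcp[0],y,tcp[1]),toolR(phi));print(phi,"tcp",tcp.round(1),"lin",l,"rot",r)
E
python3 arc2.py -11.1 -3 64 14.5 17 35 30 25 20 15 10 5 0
```

```text
tcp [-24.7 -10.9  87.1]
35.0 tcp [-24.6  85.7] lin [0.2 0.8 1.2] rot [-0.0835 -0.0015 -0.0047]
30.0 tcp [-24.1  85.5] lin [0.2 0.5 1.7] rot [-0.1707 -0.0013 -0.0048]
25.0 tcp [-23.3  85.1] lin [0.2 0.2 2.4] rot [-0.258  -0.0011 -0.0048]
20.0 tcp [-22.4  84.6] lin [ 0.2 -0.2  3.4] rot [-0.3453 -0.0009 -0.0049]
15.0 tcp [-21.4  83.9] lin [ 0.2 -0.5  4.6] rot [-0.4325 -0.0007 -0.0049]
10.0 tcp [-20.2  83.1] lin [ 0.2 -0.9  6. ] rot [-5.198e-01 -4.000e-04 -5.000e-03]
5.0 tcp [-18.9  82.1] lin [ 0.2 -1.3  7.6] rot [-6.071e-01 -2.000e-04 -5.000e-03]
0.0 tcp [-17.5  81. ] lin [ 0.2 -1.7  9.3] rot [-0.6943 -0.     -0.005 ]
```

Emit:
step_arm:
  moves:
    - {"linear": [0,0.0008,0.001],"delta_rot": [-0.08,-0.001,-0.005],"fingers": -0.6}
    - {"linear": [0,0.0005,0.0017],"delta_rot": [-0.17,-0.001,-0.005],"fingers": -0.6}
    - {"linear": [0,0.0002,0.0024],"delta_rot": [-0.258,-0.001,-0.005],"fingers": -0.6}
    - {"linear": [0,-0.0002,0.0034],"delta_rot": [-0.345,-0.001,-0.005],"fingers": -0.6}
    - {"linear": [0,-0.0005,0.0046],"delta_rot": [-0.432,-0.001,-0.005],"fingers": -0.6}
    - {"linear": [0,-0.0009,0.006],"delta_rot": [-0.52,0,-0.005],"fingers": -0.6}
    - {"linear": [0,-0.0013,0.0076],"delta_rot": [-0.607,0,-0.005],"fingers": -0.6}
    - {"linear": [0,-0.0017,0.0093],"delta_rot": [-0.694,0,-0.005],"fingers": -0.6}
    - {"linear": [0,-0.0017,0.0093],"delta_rot": [-0.694,0,-0.005],"fingers": -0.6}
  grip_force: 50

```text
clock: 10.05
tcp_pos: [0.5457, -0.0972, 0.0808]
tool_rot: [3.141, -0.002, -2.947]
force: [-0.2, -0.1, -3.8]
width: 0.0269
```

```bash
python3 log.py;python3 pic.py scene s11 120 300 140 380; python3 pic.py top t11 90 250 190 330;python3 arc2.py -11.1 -3 64 14.5 17 0; python3 - <<'E'
from fk import *;from h import *
s=pickle.load(open("s11.pkl","rb"));W=cloud(s);Q=np.stack([(W-O)@ex,(W-O)@ey,W[...,2]],-1)*1000
# broad bottom face (faces -x)
for lab,m in (("face",(abs(Q[...,0]+31)<12)&(Q[...,1]>12)&(Q[...,1]<45)&(Q[...,2]>75)&(Q[...,2]<135)),("end",(abs(Q[...,1]-53)<6)&(Q[...,0]<-5)&(Q[...,0]>-32)&(Q[...,2]>75)&(Q[...,2]<135))):
    p=Q[m];c=p.mean(0);n=np.linalg.svd(p-c)[2][2];print(lab,len(p),c.round(1),n.round(3),p.min(0).round(1),p.max(0).round(1))
s=pickle.load(open("t11.pkl","rb"));W=cloud(s);Q=np.stack([(W-O)@ex,(W-O)@ey,W[...,2]],-1)*1000
m=(Q[...,2]>138)&(Q[...,2]<160)&(Q[...,1]<60)&((Q[...,1]>10)|(Q[...,1]<-30))&(Q[...,0]>-50)&(Q[...,0]<10)
p=Q[m];r=cv2.minAreaRect(p[:,:2].astype(np.float32));print("top edge",len(p),p.mean(0).round(1),p.min(0).round(1),p.max(0).round(1),r)
E
```

```text
10.05 [0.1857, -0.0635, -0.2195, -0.0006, -1.4172, -1.5614] [0.5457, -0.0972, 0.0808] [3.141, -0.0024, -2.9465] F [-0.2, -0.1, -3.8] M [-0.13, -0.05, -0.01] 0.026909716678567997
tcp [-16.6 -11.9  80.2]
0.0 tcp [-17.5  81. ] lin [-0.8  0.9 -0.8] rot [-0.0023 -0.0031 -0.0018]
face 178 [-30.2  28.8 105.7] [-1.    -0.001  0.002] [-32.9  12.1  75. ] [-27.8  44.7 134.3]
end 173 [-19.4  50.9 105.6] [-0.048  0.999  0.003] [-31.7  47.6  75.2] [ -5.   53.3 134.4]
top edge 141 [-14.9 -53.9 147.1] [-28.4 -68.4 139.9] [ -0.2 -38.2 153.6] ((-14.615330696105957, -53.64717102050781), (30.06537628173828, 28.081993103027344), 87.88815307617188)
```

View pics/s11.png

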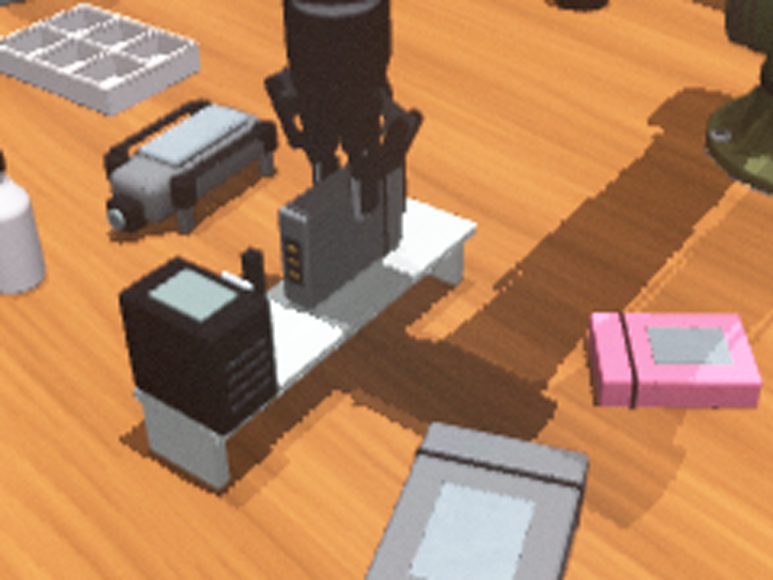

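View pics/t11.png

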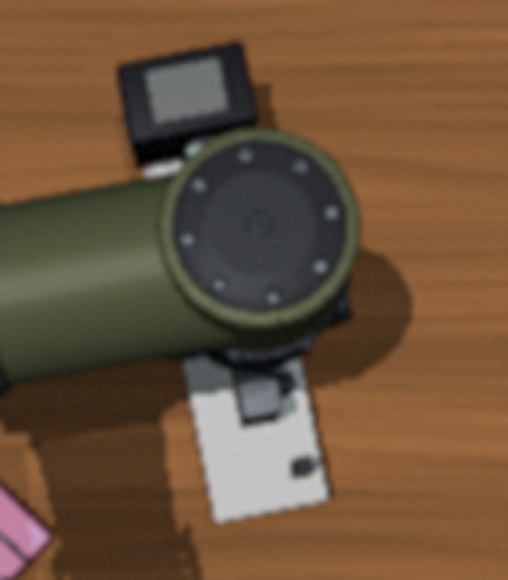

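Now vertical: broad face at x ≈ -30 mm, square to the posts, about 3 mm above the deck. Next I set it down and press it gently onto the posts.

Emit:
step_arm:
  moves:
    - {"linear": [0,-0.001,0.001],"delta_rot": [-0.002,-0.003,-0.002],"fingers": -0.6}
    - {"linear": [0,-0.001,0.0025],"delta_rot": [-0.002,-0.003,-0.002],"fingers": -0.6}
    - {"linear": [0,-0.001,0.0025],"delta_rot": [-0.002,-0.003,-0.002],"fingers": -0.6}

```text
clock: 10.45
tcp_pos: [0.545, -0.0966, 0.077]
tool_rot: [-3.141, -0.001, -2.941]
force: [0.2, 0.3, -4.8]
width: 0.0269
```

```bash
python3 log.py; cat > meas.py <<'E'
from fk import *;from h import *
from cell import manip
import sys
s=manip.snapshot("scene");pickle.dump(s,open(sys.argv[1]+".pkl","wb"));W=cloud(s);Q=np.stack([(W-O)@ex,(W-O)@ey,W[...,2]],-1)*1000
f0=float(sys.argv[2]) if len(sys.argv)>2 else 52
m=(abs(Q[...,0]+29)<12)&(Q[...,1]>f0-40)&(Q[...,1]<f0-7)&(Q[...,2]>75)&(Q[...,2]<135)
p=Q[m];c=p.mean(0);n=np.linalg.svd(p-c)[2][2];n*=-np.sign(n[0]);print("face",len(p),c.round(1),n.round(3))
m=(abs(Q[...,1]-f0)<8)&(Q[...,0]<-6)&(Q[...,0]>-24)&(Q[...,2]>75)&(Q[...,2]<130)
p=Q[m];print("end y",len(p),np.median(p[:,1]).round(1) if len(p) else None)
m=(Q[...,0]<-4)&(Q[...,0]>-26)&(Q[...,1]>f0-30)&(Q[...,1]<f0-8)&(Q[...,2]>120)&(Q[...,2]<175)
p=Q[m];print("top z",len(p),np.percentile(p[:,2],[10,50]).round(1) if len(p) else None)
img=cv2.resize(s["image"][130:280,170:330],None,fx=4.6,fy=3.85,interpolation=cv2.INTER_CUBIC);cv2.imwrite("pics/%s.png"%sys.argv[1],img[:,:,::-1])
E
python3 meas.py m1
```

```text
10.45 [0.188, -0.0654, -0.2288, 0.0008, -1.4089, -1.5586] [0.545, -0.0966, 0.077] [-3.1408, -0.0015, -2.9413] F [0.2, 0.3, -4.8] M [0.06, 0.01, 0.01] 0.02691158311713745
face 181 [-31.3  28.6 105.5] [-1.    -0.006  0.003]
end y 94 50.9
top z 46 [144.  145.2]
```

Emit:
step_arm:
  moves:
    - {"linear": [0,-0.001,0.0005],"delta_rot": [0,0,-0.002],"fingers": -0.6}
    - {"linear": [0,-0.002,0.0015],"delta_rot": [0,0,-0.002],"fingers": -0.6}
    - {"linear": [0,-0.002,0.002],"delta_rot": [0,0,-0.002],"fingers": -0.6}

```text
clock: 10.8
tcp_pos: [0.5457, -0.0976, 0.0765]
tool_rot: [3.141, -0.0, -2.939]
force: [-5.4, 6.5, 4.4]
width: 0.0275
```

```bash
python3 log.py; python3 meas.py m2
```

```text
10.8 [0.185, -0.0638, -0.2277, -0.0005, -1.4069, -1.553] [0.5457, -0.0976, 0.0765] [3.1411, -0.0, -2.9388] F [-5.4, 6.5, 4.4] M [2.23, 1.79, -0.26] 0.027470943858065283
face 188 [-30.2  28.6 105.5] [-1.  0. -0.]
end y 101 50.8
top z 48 [143.4 144.3]
```

Contact with deck and posts registered at roughly 7–9 N. Release.

Emit:
step_arm:
  moves:
    - {"linear": [0,0.0005,-0.0005],"delta_rot": [0,0,0],"fingers": -0.3}
    - {"linear": [0,0.0005,-0.0005],"delta_rot": [0,0,0],"fingers": -0.2}
    - {"linear": [0,0.0005,-0.0005],"delta_rot": [0,0,0],"fingers": -0.1}
    - {"linear": [0,0.0005,-0.0005],"delta_rot": [0,0,0],"fingers": 0.05}
    - {"linear": [0,0.0005,-0.0005],"delta_rot": [0,0,0],"fingers": 0.05}

```text
clock: 11.35
tcp_pos: [0.5457, -0.0972, 0.0771]
tool_rot: [3.141, 0.0, -2.939]
force: [-0.3, -0.0, -0.1]
width: 0.0451
```

```bash
python3 log.py; python3 meas.py m3
```

```text
11.35 [0.1859, -0.0646, -0.2275, -0.0003, -1.4078, -1.554] [0.5457, -0.0972, 0.0771] [3.1413, 0.0001, -2.9389] F [-0.3, -0.0, -0.1] M [0.05, -0.03, -0.03] 0.045108509955934274
face 176 [-30.3  28.9 106. ] [-1.    -0.005 -0.005]
end y 97 51.2
top z 41 [143.7 144.4]
```

View pics/m3.png

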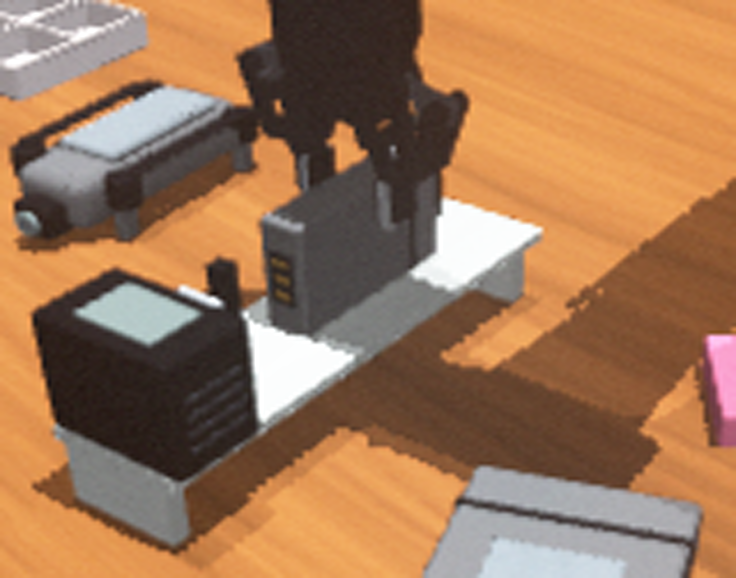

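```bash
python3 - <<'E'
from fk import *;from h import *
s=pickle.load(open("m3.pkl","rb"));W=cloud(s);Q=np.stack([(W-O)@ex,(W-O)@ey,W[...,2]],-1)*1000
m=(abs(Q[...,0]+67)<6)&(Q[...,1]>138)&(Q[...,1]<183)&(Q[...,2]>75)&(Q[...,2]<135)
print("charger left face (nom -67)",Q[m].mean(0).round(1),m.sum())
m=(abs(Q[...,1]-189)<6)&(Q[...,0]>-60)&(Q[...,0]<15)&(Q[...,2]>75)&(Q[...,2]<135)
print("charger back (nom 189)",Q[m].mean(0).round(1),m.sum())
m=(abs(Q[...,2]-145)<6)&(Q[...,0]>-60)&(Q[...,0]<15)&(Q[...,1]>135)&(Q[...,1]<185)
print("charger top (145)",Q[m].mean(0).round(1))
E
```

```text
charger left face (nom -67) [-69.7 161.  105.9] 324
charger back (nom 189) [-23.7 188.6 105.6] 469
charger top (145) [-23.7 160.9 145.7]
```

The charger's left face also reads 2.7 mm too far left, so the pack's outer face is at about -27.6 mm (28 is flat against the posts). It stands free with no force on the tool. Rise, go behind the near end and shut the fingers.

Emit:
step_arm:
  moves:
    - {"linear": [0,0,-0.01],"delta_rot": [0,0,0],"fingers": 0.05}
    - {"linear": [0,0,-0.025],"delta_rot": [0,0,0],"fingers": 0.05}
    - {"linear": [0,0,-0.05],"delta_rot": [0,0,0],"fingers": 0.05}
    - {"linear": [0,0,-0.075],"delta_rot": [0,0,0],"fingers": 0.05}
    - {"linear": [0.03,0,-0.08],"delta_rot": [0,0,0],"fingers": 0.05}
    - {"linear": [0.07,0,-0.08],"delta_rot": [0,-0.05,0],"fingers": -0.5}
    - {"linear": [0.1,0,-0.08],"delta_rot": [0,-0.1,0],"fingers": -1}
    - {"linear": [0.1,0,-0.08],"delta_rot": [0,-0.15,0],"fingers": -1}
    - {"linear": [0.1,0,-0.08],"delta_rot": [0,-0.15,0],"fingers": -1}
    - {"linear": [0.1,0,-0.08],"delta_rot": [0,-0.15,0],"fingers": -1}

```text
clock: 12.4
tcp_pos: [0.4479, -0.1175, 0.1586]
tool_rot: [-3.142, 0.152, -2.939]
force: [0.4, 0.4, -0.6]
width: -0.0001
```

```bash
python3 log.py; python3 meas.py m4; python3 pic.py top t12 90 250 190 330; python3 - <<'E'
from fk import *;from h import *
from cell import manip
o=manip.observe();A=R.from_euler("xyz",o["tool_rot"]).as_matrix();print("tcp",w2r(o["tcp_pos"]).round(1))
s=pickle.load(open("m4.pkl","rb"));W=cloud(s);T=(W-np.array(o["tcp_pos"]))@A*1000
m=(abs(T[...,0])<25)&(abs(T[...,1])<35)&(T[...,2]>-110)&(T[...,2]<-10)
p=T[m];p=p[np.argsort(-p[:,2])];print(p[:10].round(0).tolist())
for z in (-40,-45,-50,-60,-70,-80):
    k=p[abs(p[:,2]-z)<4];print(z,k.min(0).round(0) if len(k) else None,k.max(0).round(0) if len(k) else None)
E
```

```text
12.4 [0.1784, -0.4915, -0.4283, -0.0036, -1.4824, -1.5466] [0.4479, -0.1175, 0.1586] [-3.1416, 0.1516, -2.939] F [0.4, 0.4, -0.6] M [-0.05, 0.4, 0.02] -9.623188205946343e-05
face 176 [-30.4  28.9 105.6] [-1.    -0.002  0.003]
end y 99 51.1
top z 42 [143.4 144.4]
tcp [ -15.1 -111.4  157.4]
[[2.0, 8.0, -42.0], [-0.0, 6.0, -42.0], [-8.0, 3.0, -43.0], [7.0, 7.0, -43.0], [-6.0, 7.0, -44.0], [-8.0, -4.0, -44.0], [3.0, 7.0, -44.0], [-8.0, -1.0, -45.0], [-11.0, 8.0, -45.0], [-8.0, 2.0, -46.0]]
-40 [ -8.  -4. -44.] [  7.   8. -42.]
-45 [-12.  -4. -49.] [  7.  12. -42.]
-50 [-12. -10. -54.] [  7.  15. -46.]
-60 [-12. -12. -64.] [  8.  16. -56.]
-70 [-12. -13. -74.] [  7.  15. -66.]
-80 [-12. -13. -84.] [  8.  19. -76.]
```

View pics/m4.png

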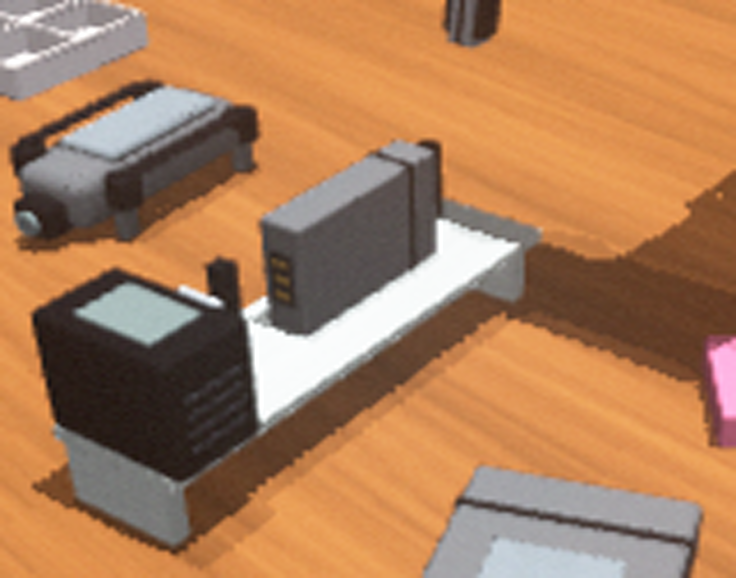

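View pics/t12.png

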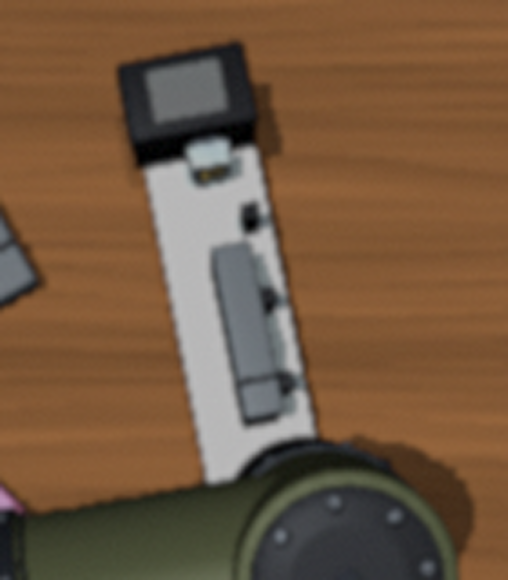

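It stands alone, flat on the posts ((245,330) in the top picture). The shut fingertips measure about 41 mm behind the TCP. Lower behind the near end.

Emit:
step_arm:
  moves:
    - {"linear": [0.004,0.0035,0.026],"delta_rot": [0,0,0],"fingers": -1}
    - {"linear": [0.008,0.0035,0.052],"delta_rot": [0,0,0],"fingers": -1}
    - {"linear": [0.012,0.0035,0.078],"delta_rot": [0,0,0],"fingers": -1}
    - {"linear": [0.016,0.0035,0.104],"delta_rot": [0,0,0],"fingers": -1}
    - {"linear": [0.016,0.0035,0.104],"delta_rot": [0,0,0],"fingers": -1}

```text
clock: 13.0
tcp_pos: [0.4447, -0.1136, 0.0477]
tool_rot: [3.14, 0.14, -2.939]
force: [-0.8, 0.6, -0.5]
width: -0.0004
```

```bash
python3 log.py; python3 meas.py m5; python3 - <<'E'
from plan import *
o=manip.observe();A=R.from_euler("xyz",o["tool_rot"]).as_matrix();p=w2r(o["tcp_pos"])
tip=np.array(o["tcp_pos"])+A@np.array([-.011,0,-.041]);print("tcp",p.round(1),"tip front",w2r(tip).round(1))
print("unit +y rack in tool",(A.T@ey).round(4),"+x",(A.T@ex).round(4))
E
```

```text
13.0 [0.1886, -0.479, -0.6204, -0.004, -1.2889, -1.5559] [0.4447, -0.1136, 0.0477] [3.1397, 0.1405, -2.9391] F [-0.8, 0.6, -0.5] M [-0.1, 0.48, 0.02] -0.00038292164603634187
face 176 [-30.2  28.9 105.5] [-1.    -0.012  0.   ]
end y 101 51.1
top z 44 [143.2 144.3]
tcp [ -18.7 -112.7   50.6] tip front [ -18.7 -107.7   92.8]
unit +y rack in tool [-0.9896 -0.004   0.1436] +x [ 4.e-03 -1.e+00 -8.e-04]
```

View pics/m5.png

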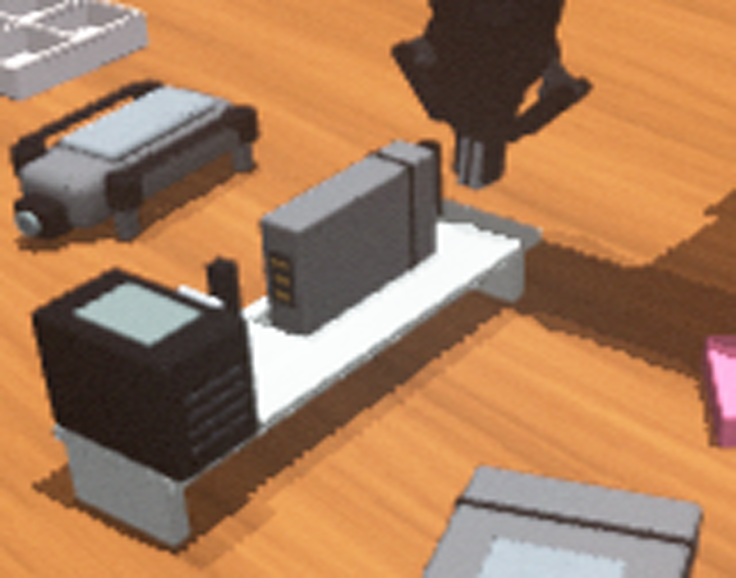

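Emit:
step_arm:
  moves:
    - {"linear": [-0.015,0,0.0022],"delta_rot": [0,0,0],"fingers": -1}
    - {"linear": [-0.03,0,0.0043],"delta_rot": [0,0,0],"fingers": -1}
    - {"linear": [-0.035,0,0.005],"delta_rot": [0,0,0],"fingers": -1}
    - {"linear": [-0.039,0,0.0056],"delta_rot": [0,0,0],"fingers": -1}
    - {"linear": [-0.043,0,0.0062],"delta_rot": [0,0,0],"fingers": -1}
    - {"linear": [-0.047,0,0.0068],"delta_rot": [0,0,0],"fingers": -1}

```text
clock: 13.65
tcp_pos: [0.4919, -0.1049, 0.0515]
tool_rot: [-3.141, 0.142, -2.939]
force: [-6.7, 0.0, 4.9]
width: -0.0001
```

```bash
cat > tip.py <<'E'
from plan import *
o=manip.observe();A=R.from_euler("xyz",o["tool_rot"]).as_matrix();p=w2r(o["tcp_pos"])
tip=np.array(o["tcp_pos"])+A@np.array([-.011,0,-.041]);print("tcp",p.round(1),"tip front",w2r(tip).round(1),"F rack",(o["force"]@ex).round(1),(o["force"]@ey).round(1),o["force"][2].round(1))
print("unit +y rack in tool",(A.T@ey).round(4),"+x",(A.T@ex).round(4))
E
python3 log.py; python3 tip.py; python3 meas.py m6 60
```

```text
13.65 [0.19, -0.3427, -0.5181, -0.0016, -1.2534, -1.5575] [0.4919, -0.1049, 0.0515] [-3.1413, 0.1421, -2.9387] F [-6.7, 0.0, 4.9] M [0.02, 2.45, 0.11] -7.576393316400218e-05
tcp [-18.6 -66.1  51.5] tip front [-18.6 -61.   93.7] F rack -1.4 -6.6 4.9
unit +y rack in tool [-0.9899 -0.0039  0.1416] +x [ 3.9e-03 -1.0e+00 -3.0e-04]
face 183 [-30.3  36.5 105.7] [-1.     0.003 -0.   ]
end y 102 57.6
top z 42 [143.3 144.3]
```

View pics/m6.png

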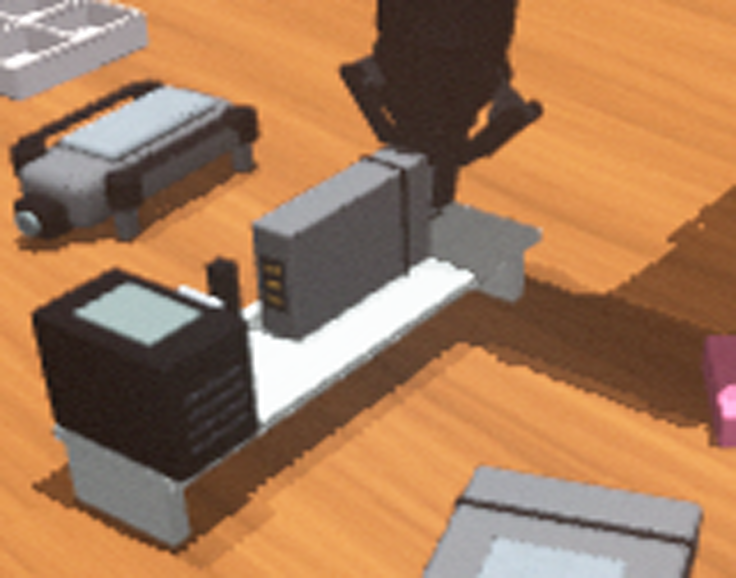

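Emit:
step_arm:
  moves:
    - {"linear": [-0.005,0,0.0002],"delta_rot": [0,0,0],"fingers": -1}
    - {"linear": [-0.01,0,0.0009],"delta_rot": [0,0,0],"fingers": -1}
    - {"linear": [-0.015,0,0.0016],"delta_rot": [0,0,0],"fingers": -1}
    - {"linear": [-0.02,0,0.0023],"delta_rot": [0,0,0],"fingers": -1}
    - {"linear": [-0.025,0,0.003],"delta_rot": [0,0,0],"fingers": -1}

```text
clock: 14.2
tcp_pos: [0.5175, -0.0997, 0.0521]
tool_rot: [-3.141, 0.143, -2.939]
force: [-3.1, -1.2, 0.6]
width: -0.0001
```

```bash
python3 tip.py; python3 meas.py m7 83
```

```text
tcp [-18.6 -39.9  52.1] tip front [-18.7 -34.9  94.2] F rack 0.6 -3.3 0.6
unit +y rack in tool [-0.9898 -0.0039  0.1422] +x [ 3.9e-03 -1.0e+00 -1.0e-04]
face 189 [-30.2  59.6 105.8] [-1.    -0.    -0.006]
end y 76 83.9
top z 44 [143.1 144.2]
```

Emit:
step_arm:
  moves:
    - {"linear": [-0.006,0,0.0008],"delta_rot": [0,0,0],"fingers": -1}
    - {"linear": [-0.012,0,0.0016],"delta_rot": [0,0,0],"fingers": -1}
    - {"linear": [-0.018,0,0.0024],"delta_rot": [0,0,0],"fingers": -1}
    - {"linear": [-0.022,0,0.003],"delta_rot": [0,0,0],"fingers": -1}
    - {"linear": [-0.025,0,0.0035],"delta_rot": [0,0,0],"fingers": -1}
    - {"linear": [-0.028,0,0.0039],"delta_rot": [0,0,0],"fingers": -1}

```text
clock: 14.85
tcp_pos: [0.544, -0.0944, 0.052]
tool_rot: [-3.141, 0.138, -2.939]
force: [-15.6, 0.1, 9.0]
width: 0.0001
```

```bash
python3 tip.py; python3 meas.py m8 111; python3 pic.py top t13 90 250 190 330
```

```text
tcp [-18.6 -12.9  52. ] tip front [-18.7  -7.7  94.1] F rack -3.2 -15.3 9.0
unit +y rack in tool [-0.9905 -0.0039  0.1378] +x [ 4.e-03 -1.e+00  1.e-04]
face 166 [-30.3  85.5 108.1] [-1.    -0.012 -0.001]
end y 17 112.6
top z 49 [143.5 144.5]
```

View pics/m8.png

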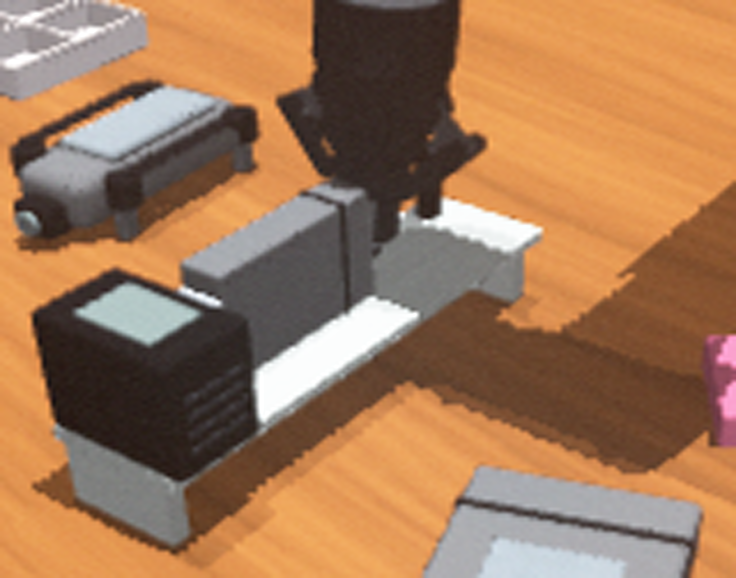

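Emit:
step_arm:
  moves:
    - {"linear": [0,0,-0.001],"delta_rot": [0,0,0],"fingers": -1}
    - {"linear": [-0.002,0,-0.0007],"delta_rot": [0,0,0],"fingers": -1}
    - {"linear": [-0.004,0,-0.0004],"delta_rot": [0,0,0],"fingers": -1}
    - {"linear": [-0.005,0,-0.0003],"delta_rot": [0,0,0],"fingers": -1}

```text
clock: 15.35
tcp_pos: [0.5469, -0.0938, 0.0527]
tool_rot: [-3.141, 0.134, -2.939]
force: [-13.1, -0.6, 5.4]
width: -0.0001
```

```bash
python3 tip.py; python3 meas.py m9 116
```

```text
tcp [-18.6  -9.9  52.7] tip front [-18.7  -4.5  94.8] F rack -2.0 -13.0 5.4
unit +y rack in tool [-0.9911 -0.0037  0.1334] +x [ 3.7e-03 -1.0e+00 -1.0e-04]
face 145 [-30.3  89.3 110.6] [-1.    -0.013  0.005]
end y 11 114.0
top z 56 [143.1 144.2]
```

Emit:
step_arm:
  moves:
    - {"linear": [-0.002,0,0],"delta_rot": [0,0,0],"fingers": -1}
    - {"linear": [-0.004,0,0.0002],"delta_rot": [0,0,0],"fingers": -1}
    - {"linear": [-0.006,0,0.0004],"delta_rot": [0,0,0],"fingers": -1}

```text
clock: 15.7
tcp_pos: [0.5509, -0.093, 0.0528]
tool_rot: [-3.142, 0.129, -2.939]
force: [-12.1, 1.0, 5.4]
width: -0.0
```

```bash
python3 tip.py; python3 meas.py m10 118
```

```text
tcp [-18.7  -5.9  52.8] tip front [-18.7  -0.2  94.8] F rack -3.4 -11.7 5.4
unit +y rack in tool [-0.9917 -0.0035  0.1288] +x [ 3.5e-03 -1.0e+00 -4.0e-04]
face 142 [-30.4  90.7 111.5] [-1.    -0.011  0.002]
end y 1 117.9
top z 53 [143.4 144.5]
```

Emit:
step_arm:
  moves:
    - {"linear": [-0.002,0,0],"delta_rot": [0,0,0],"fingers": -1}
    - {"linear": [-0.004,0,0.0002],"delta_rot": [0,0,0],"fingers": -1}

```text
clock: 15.95
tcp_pos: [0.5523, -0.0927, 0.0527]
tool_rot: [3.141, 0.123, -2.939]
force: [-23.1, 0.1, 12.0]
width: -0.0001
```

```bash
python3 tip.py
```

```text
tcp [-18.7  -4.4  52.7] tip front [-18.7   1.5  94.7] F rack -4.7 -22.6 12.0
unit +y rack in tool [-0.9924 -0.0033  0.1226] +x [ 3.3e-03 -1.0e+00 -6.0e-04]
```

Emit:
step_arm:
  moves:
    - {"linear": [-0.0015,0,0],"delta_rot": [0,0,0],"fingers": -1}
    - {"linear": [-0.003,0,0.0],"delta_rot": [0,0,0],"fingers": -1}

```text
clock: 16.15
tcp_pos: [0.552, -0.0927, 0.0528]
tool_rot: [3.141, 0.115, -2.94]
force: [-22.8, 0.8, 11.1]
width: -0.0004
```

```bash
python3 tip.py; python3 meas.py m11 118
```

```text
tcp [-18.7  -4.7  52.8] tip front [-18.7   1.5  94.8] F rack -5.3 -22.2 11.1
unit +y rack in tool [-0.9934 -0.003   0.1151] +x [ 2.9e-03 -1.0e+00 -9.0e-04]
face 135 [-30.2  90.7 111.1] [-1.    -0.015  0.001]
end y 0 None
top z 49 [143.4 144.4]
```

Emit:
step_arm:
  moves:
    - {"linear": [-0.002,0,-0.0005],"delta_rot": [0,0,0],"fingers": -1}
    - {"linear": [-0.004,0,-0.0005],"delta_rot": [0,0.0,0],"fingers": -1}
    - {"linear": [-0.005,0,-0.0005],"delta_rot": [0,0.0,0],"fingers": -1}

```text
clock: 16.5
tcp_pos: [0.5515, -0.0928, 0.0528]
tool_rot: [3.14, 0.103, -2.94]
force: [-27.6, 0.9, 12.6]
width: -0.0001
```

```bash
python3 tip.py; python3 meas.py m12 118
```

```text
tcp [-18.7  -5.2  52.8] tip front [-18.7   1.5  94.7] F rack -6.3 -26.9 12.6
unit +y rack in tool [-0.9947 -0.0026  0.1025] +x [ 0.0024 -1.     -0.0015]
face 140 [-30.3  90.2 110.8] [-1.     0.009  0.   ]
end y 0 None
top z 55 [143.3 144.2]
```

View pics/m12.png

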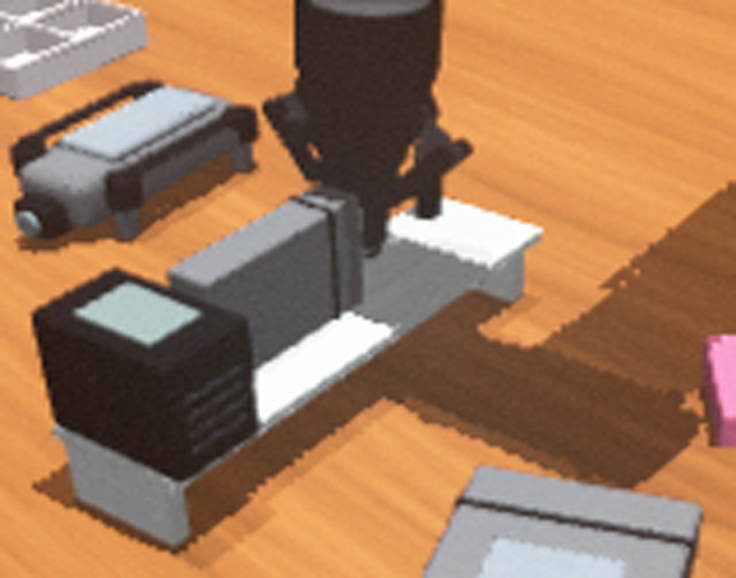

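The push rose to 27 N with the tip fixed at y = 1.5 mm, so the shoe is on its hard stop. Back off.

Emit:
step_arm:
  moves:
    - {"linear": [0.002,0,0],"delta_rot": [0,0,0],"fingers": -1}
    - {"linear": [0.006,0,0],"delta_rot": [0,0,0],"fingers": -1}
    - {"linear": [0.015,0,0],"delta_rot": [0,0,0],"fingers": -1}
    - {"linear": [0.035,0,0],"delta_rot": [0,0,0],"fingers": -1}
    - {"linear": [0.06,0,-0.02],"delta_rot": [0,0,0],"fingers": -1}
    - {"linear": [0.075,0,-0.06],"delta_rot": [0,0,0],"fingers": -1}
    - {"linear": [0.09,0,-0.1],"delta_rot": [0,0,0],"fingers": -1}
    - {"linear": [0.12,0,-0.13],"delta_rot": [0,0,0],"fingers": -1}
    - {"linear": [0.15,0,-0.15],"delta_rot": [0,0,0],"fingers": -1}
    - {"linear": [0.15,0,-0.15],"delta_rot": [0,0,0],"fingers": -1}

```text
clock: 17.55
tcp_pos: [0.39, -0.1268, 0.1916]
tool_rot: [-3.141, 0.113, -2.941]
force: [1.0, 0.2, 0.7]
width: -0.0001
```

```bash
python3 log.py; python3 meas.py m13 118; python3 pic.py top t14 90 250 190 330; python3 - <<'E'
from fk import *;from h import *
s=pickle.load(open("t14.pkl","rb"));W=cloud(s);Q=np.stack([(W-O)@ex,(W-O)@ey,W[...,2]],-1)*1000
m=(Q[...,2]>136)&(Q[...,2]<152)&(Q[...,1]<124)&(Q[...,1]>-20)&(Q[...,0]>-50)&(Q[...,0]<20)
p=Q[m];r=cv2.minAreaRect(p[:,:2].astype(np.float32));print("pack top",len(p),p.mean(0).round(1),p.min(0).round(1),p.max(0).round(1),r)
for z0,z1,y0,y1 in((120,132,112,135),):
    m=(Q[...,2]>z0)&(Q[...,2]<z1)&(Q[...,1]<y1)&(Q[...,1]>y0)&(Q[...,0]>-40)&(Q[...,0]<10)
    p=Q[m];print("shoe top",len(p),p.min(0).round(1) if len(p) else 0,p.max(0).round(1) if len(p) else 0)
E
```

```text
17.55 [0.1839, -0.6033, -0.4346, -0.0014, -1.6266, -1.554] [0.39, -0.1268, 0.1916] [-3.1411, 0.1129, -2.9407] F [1.0, 0.2, 0.7] M [-0.07, 0.2, -0.05] -7.219755095762181e-05
face 135 [-30.3  90.4 111.3] [-1.    -0.005  0.004]
end y 0 None
top z 51 [143.2 144.4]
pack top 545 [-14.1  59.  143. ] [-28.2   0.4 136.1] [1.000e-01 1.199e+02 1.498e+02] ((-13.933022499084473, 60.132205963134766), (28.104543685913086, 119.49687957763672), 0.2560707628726959)
shoe top 53 [-38.6 121.1 120.3] [  7.4 133.  132. ]
```

View pics/t14.png

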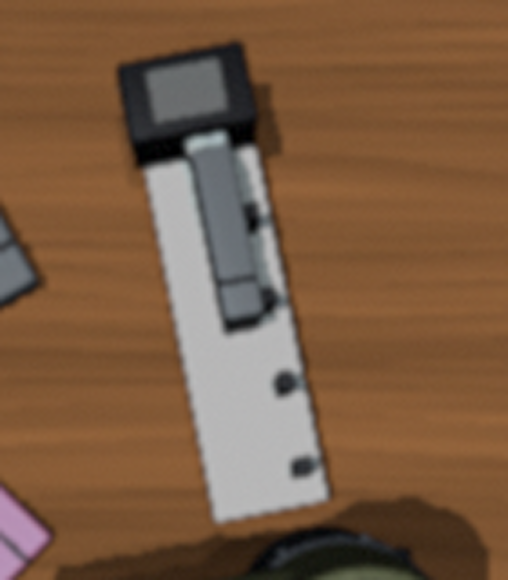

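View pics/m13.png

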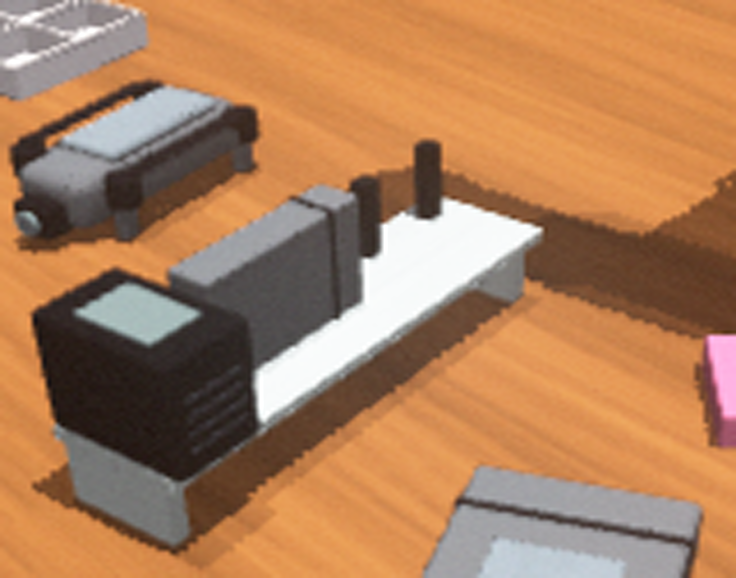

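Pack top is x -28 to 0, y 0.4 to 119.9 mm in rack axes, exactly the home position, and the robot is clear. Quick bystander check, then hand in.

```bash
python3 - <<'E'
from h import *
from cell import manip
for nm in ("top0","t14"):
    s=pickle.load(open(nm+".pkl","rb"));W=cloud(s)
    m=(W[...,2]>.012)&(W[...,2]<.16)&(W[...,0]>.2)
    nn,l,st,c=cv2.connectedComponentsWithStats(m.astype(np.uint8))
    print(nm,[( *(np.nanmean(W[l==i],0)[:2]*1000).round(1),int(st[i,4])) for i in range(1,nn) if st[i,4]>200])
o=manip.observe();print(o["force"].round(1),o["clock"])
print(manip.close_job())
E
```

```text
top0 [(np.float64(700.5), np.float64(559.4), 1107), (np.float64(707.4), np.float64(-724.9), 1549), (np.float64(586.6), np.float64(-77.5), 4755), (np.float64(710.9), np.float64(-350.7), 452), (np.float64(637.9), np.float64(143.2), 2597), (np.float64(519.5), np.float64(-373.3), 2546), (np.float64(498.2), np.float64(-731.9), 354), (np.float64(395.8), np.float64(112.9), 1450), (np.float64(308.5), np.float64(281.8), 367)]
t14 [(np.float64(700.5), np.float64(559.5), 1109), (np.float64(707.5), np.float64(-724.9), 1552), (np.float64(591.9), np.float64(-82.9), 4181), (np.float64(711.0), np.float64(-350.8), 447), (np.float64(637.9), np.float64(143.3), 2597), (np.float64(519.6), np.float64(-373.3), 2544), (np.float64(449.0), np.float64(-670.2), 1190), (np.float64(399.0), np.float64(112.5), 1370), (np.float64(314.0), np.float64(282.5), 282)]
[ 0.5  0.5 -0.5] 17.65
the job is handed in; nothing more can be done
None
```

The pack is standing on its long thin edge, flat against the posts, with the charger's shoe pushed fully home. I handed the job in at 17.65 s of the 54 s allowed.

**What I did:**
- I hooked the pack's overhanging edge from below and tipped it to about 39° against the posts, then gripped it and turned it upright.
- I set it down on the deck and against the posts, let go, and checked that it stood there flat.
- Then I pushed its near end along the deck with shut fingers until the push rose to 27 N and the pack stopped moving. I took that as the shoe's hard stop.

**Last checks, robot clear of everything:**
- **Pack:** in the top camera it lay at x -28 to 0 mm and y 0.4 to 120 mm in the rack's axes, turned by 0.3°, top at about 144 mm. That is the fully home position.
- **Bystanders:** the drone, bottle and larger grey pack read within 0.2 mm of their start positions. The pink pack and screwdriver read 3 to 6 mm off, with fewer pixels visible. I think that is the arm partly covering them, because nothing came near them, but I did not confirm it.

**What disagreed:**
- The fingertips measured about 40 mm (shut) to 51 mm (open) behind the reported TCP, more than the description says. My first hook attempt missed without touching the pack, and I corrected for it.
- The scene camera read about 2.7 mm too far left. I checked that against the charger's left face and allowed for it.
- I inferred that the shoe was home from the hard stop and the pack's position, because the shoe itself was hidden from view.

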